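# Fetch the spacer from the mortise with sprung tongs

## Robot

A 6-joint arm with a two-finger parallel gripper is mounted at the origin on the work surface. World frame = base frame: x ahead of the robot, y to its left, z up, the work surface at z = 0. Lengths are in mm, angles in degrees, forces in N, time in s.
With the tool pointing down it reaches from about 350 to 850 mm from the base axis. Payload 8.1 kg.
Tool frame: the origin (TCP) lies at the very end of the fingers, on their centre line; the grasp point (between the pads) lies 19 mm behind it; z points along the fingers, y is the direction in which the jaws open and shut (so a half turn about z gives the same grasp; the last joint's range is limited). The gripper opens to 85 mm and grips with 20 to 120 N. Pads are 22 mm wide; open, the fingers measure 114 mm over their backs; the gripper's body (76 mm by 85 mm) begins 54 mm behind the grasp point. The pads swing forward as they close: fully open they stand 13 mm farther back than shut.
Start: joints at [65.581, 7.471, 85.268, -0, 87.261, -4.893], TCP at [200.523, 565.505, 231.292] pointing down, gripper open.
Joint ranges: [-169.43, 169.43], [-51.17, 129.36], [1.28, 143.12], [-76.62, 256.62], [0, 156.53], [-152.29, 152.29]. Speed limits (degrees/s): [136.94, 136.94, 159.86, 180, 180, 180].

## Interface

Orientations are given as [roll, pitch, yaw] about the fixed x, y, z axes, in that order (R = Rz(yaw) Ry(pitch) Rx(roll)).
In Python, from bench import r, eyes gives the robot as it stands. The module is installed in compiled form; this text tells all that it offers.
- The arm moves only by the tool play_rows, never from a script. Its argument "deltas" is a list of rows, each a list of 3 entries, a list of its own where there are three numbers: the shift along the tool's x, y, z in m, then the turn, a rotation vector about the tool's x, y, z in rad, then the closure, from 0 (fully open) to 1 (shut). A call has 1 to 8 rows; each row shifts and turns the pose as measured when the row begins, along the tool's axes as they then stand; what a row does not reach is not made up. A row lasts 1/8 s, in which the tool goes at most 62.5 mm and 10.7 degrees, less where a joint would pass 70% of its speed; a pose out of reach is approached as far as the arm can. A call with a gripper value outside its range is refused whole. The fingers move at their own pace and stop on an object; "force" is the grip in N (left out, the last holds). Time passes only in rows, so rows that do not move let the fingers close. It gives the time, the measured TCP pose, the force and the opening at its end, in the units of the state.
- r.sense(): the state, without advancing time (a new reading comes with each control period).
- eyes.snapshot(name): name is "side" or "top"; returns the picture (480x640x3 uint8, red, green, blue); there is no depth.
- eyes.get_calibration(name): a dict with "mtx" (3x3 intrinsics, pixels), "D" ([k1, k2, p1, p2, k3] as OpenCV has them; the pictures are not rectified), "R" (3x3) and "t" (3): a world point X has camera coordinates R X + t. Camera axes: x right, y down, z forward; pixel columns grow to the right and rows downward; lengths in mm; the calibration is good to about 2 mm. A picture is of the moment at which its call begins. get_calibration takes no time and is no camera call.
- r.hand_in(): hands the job in, once; it reports no verdict.
The state is a dict: "time": time; "joint_pos": joint angles; "qd": joint speeds; "joint_efforts": joint torques, N m; "tool_pos": TCP position; "tcp_rot": TCP orientation; "ft_force": force on the tool from outside, world axes, zero at the start; "wrist_torque": the same for the moment, N m; "finger_gap": finger opening in mm.
Only numpy, scipy, OpenCV 4.12 (cv2) and the standard library are available. Lean on these libraries where they do the work, as an engineer would, in place of code of your own. Each camera call takes 0.05 s, during which the arm holds its last target. There are 200 camera calls.

## Task

Using the sprung tongs, reach down into the deep mortise in the carving blank, squeeze them shut on the brass spacer and draw it out; thread it over the pivot pin and press it down with them on the stop collar, wherever that is set, until you feel the collar's spring washer go solid (about 8 N), and release it there. Then stand the tongs back upright in their slotted rest, tips right down, and let go. Touch the spacer with the tongs only, never push hard on blank or pivot (20 N at most), and leave the other things on the bench where they are.

Things in the scene. Friction and masses are not known exactly. Their poses are not given: they have to be found in the camera images.
- tongs_grip (a point): Grip point of the sprung tongs (see tongs): half-way up the grips, 95 mm above the tips, 40 mm below the top end, mid-way between the blades when free; z up. Fixed to the -y blade: squeezed by s, the tongs' middle lies s/2 to its -y side. Grips: a flat wooden slab outside each blade, 14 mm wide, 36 mm high; width over both grips 46 mm free = gap between blades + 16 mm.
- tongs: Sprung tongs, 0.1 kg, standing tips down in the rest: two steel blades 135 mm long, 9 mm wide (x), 3 mm thick (y), that slide parallel towards each other along y; a spring holds them apart (2.5 N free, 6 N when shut on the spacer). Gap 30 mm free (36 mm over the blades), 14 mm fully squeezed. Origin mid-way between the free blades, at the tips' ends; z up.
- rest_slot (a point): Tongs' rest: fixed dark wooden block 50 x 75 mm, 70 mm tall (foot 85 x 100 mm), with a slot 12.5 mm (x) by 40 mm (y), 60 mm deep, bevelled mouth. The point is the middle of the mouth, on the block's top; z up. Standing in it, the tongs have their grip point 35 mm above this point and their y along the slot's y.
- mortise_mouth (a point): Carving blank: fixed light wooden block 100 x 90 mm, 60 mm tall, with a mortise 19 mm (x) by 30 mm (y) straight down 48 mm to a flat floor. The point is the middle of its mouth, on the block's top; z up. The free tongs are too wide for it: partly squeezed, they go in with their y along the mortise's y.
- spacer_center (a point): Brass spacer ring, 16 mm outside, 9 mm hole, 10 mm tall, about 12 g, lying flat on the mortise floor near its middle at the start. The point is its centre, half-way up; z is its axis.
- spacer: the same spacer; origin at the centre of its underside
- blank: the carving blank; origin at the centre of its underside
- pin_foot (a point): Turntable pivot: fixed steel base 90 mm wide, 12 mm tall, with an upright pin 6 mm thick, 50 mm tall above the base, its top 5 mm tapered; a stop collar (see collar) sits on the pin. The point is on the pin's axis at the base's top face; z up.
- collar: Stop collar, 14 mm wide, on the pin. It is set to a height of its own: its flat top lies anywhere from 8 to 26 mm above the base's top face and no reading tells where: feel for it. The top 2 mm are a spring washer that gives 1.5 mm (1 N at first, 4 N at the end) and is then solid. Origin: on the pin's axis at the base's top face, whatever the collar's height.
- pivot: The whole pivot with pin and collar; origin at the centre of its underside.
- chisel: loose bystander: straight chisel lying flat, 200 mm long, wooden handle; leave it alone; origin at its underside, z up
- gouge: loose bystander: wide gouge lying flat, 190 mm long, dark wooden handle; leave it alone; origin at its underside, z up
- mallet: loose bystander: wooden mallet lying on its side, head 70 x 130 x 60 mm, handle 150 mm; leave it alone; origin at its underside, z up
- stone: loose bystander: grey sharpening stone 60 x 160 x 25 mm; leave it alone; origin at its underside, z up
- figure: loose bystander: small turned wooden figure, 60 mm wide, 112 mm tall, standing; easily tipped; leave it alone; origin at its underside, z up
- oil_jar: loose bystander: amber glass jar, 60 mm wide, 85 mm tall; leave it alone; origin at its underside, z up
- offcut: loose bystander: wooden offcut 50 x 80 x 30 mm; leave it alone; origin at its underside, z up
Things that resemble listed ones, but are neither listed nor needed, are in the scene too. Leave any blue, green or purple look-alike of the blank alone.

How it is judged:
By the outcome, as a careful person would: the job done as asked, in the order asked, and still so for the second after the job is handed in, with the robot touching nothing.
It also fails if it takes over 64 s, if anything falls off the work surface, if the arm or the gripper's body presses on something with over 40 N, if the wrist force passes 120 N, or if a joint passes its speed limit or range.

## Working session

There is one attempt and no reset: what is moved stays moved. The work goes in short steps, Python scripts to look and compute and a tool call to move; the robot and the scene stay as the last step left them, time stands still between calls to the robot, and variables do not carry over. Pictures are saved under pics/ and viewed, about 8 in all and at most 12, crops included, and the job is handed in when it is done.

Besides the shell and the picture viewer there is one more tool, called after "Call:" by a JSON object that holds its "name" and its "arguments". play_rows: Moves the arm, as the interface text tells. Its arguments: {"type":"object","properties":{"deltas":{"type":"array"},"force":{"type":"number"}},"required":["deltas"]}

```bash
mkdir -p pics; python3 - <<'E'
from bench import r, eyes
import cv2,numpy as np
for n in ("side","top"):
    im=eyes.snapshot(n); cv2.imwrite(f"pics/{n}0.png",im[:,:,::-1])
    c=eyes.get_calibration(n); print(n,np.round(c["mtx"],1).tolist(),np.round(c["D"],3).tolist(),np.round(c["R"],3).tolist(),np.round(c["t"],1).tolist(), (-np.array(c["R"]).T@np.array(c["t"])).round())
print(r.sense())
E
```

```text
side [[531.1, 0.0, 319.8], [0.0, 531.1, 241.5], [0.0, 0.0, 1.0]] [-0.008, 0.0, 0.0, 0.0, 0.0] [[0.92, -0.393, -0.009], [-0.226, -0.509, -0.831], [0.322, 0.766, -0.556]] [-449.5, 184.0, 1320.7] [   30. -1095.   883.]
top [[514.2, 0.0, 313.5], [0.0, 514.2, 233.4], [0.0, 0.0, 1.0]] [-0.139, 0.0, 0.0, 0.0, 0.0] [[0.003, -1.0, -0.006], [-0.985, -0.002, -0.174], [0.174, 0.006, -0.985]] [5.0, 482.1, 1158.9] [ 2.720e+02 -1.000e+00  1.225e+03]
{'time': 0.1, 'joint_pos': array([ 6.55809851e+01,  7.51061671e+00,  8.53220182e+01,  5.64646162e-05,
        8.72624201e+01, -4.89372088e+00]), 'qd': array([ 0.04333696, -0.00527689, -0.14589835, -0.10950134, -0.04447153,
       -0.0051319 ]), 'joint_efforts': array([-1.00293782e-04, -5.70960367e+01, -5.01935899e+01, -3.57355511e-04,
        8.33379105e-03,  8.31984175e-05]), 'tool_pos': array([200.31551848, 565.05371294, 230.36084223]), 'tcp_rot': array([-1.79905296e+02, -8.16510607e-03,  1.60474696e+02]), 'ft_force': array([-0.54667804,  0.35386596, -0.59195859]), 'wrist_torque': array([-0.02387833,  0.0309433 , -0.03626157]), 'finger_gap': 85.44149013907975}
```

View pics/side0.png

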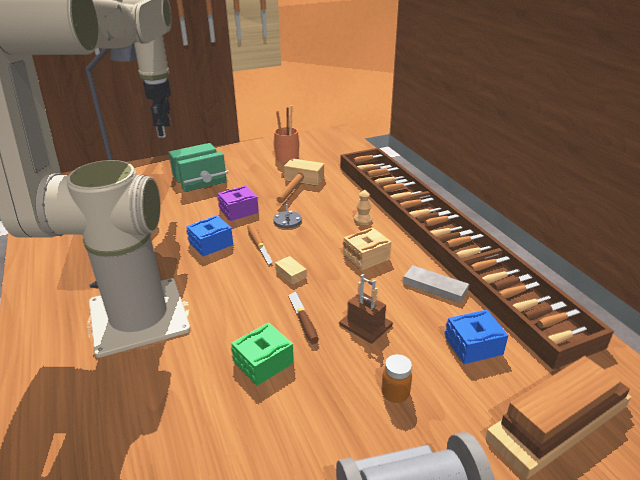

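View pics/top0.png

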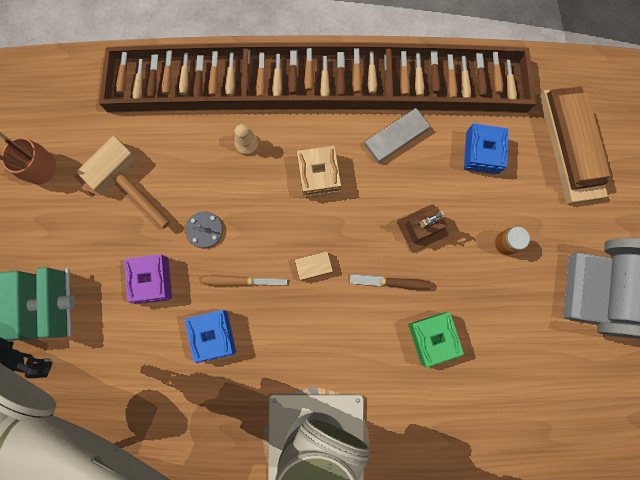

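Top view: the natural wooden blank is at about (319,170). Its look-alikes are coloured: blue (487,148), blue (208,336), purple (147,279) and green (436,339). The rest with the tongs is at (428,225) and the pivot at (205,230). In the side view they are at (367,247), (367,310) and (288,215). One enlarged montage will confirm this.

```bash
cat > h.py <<'E'
import cv2,numpy as np
from scipy.optimize import least_squares
from bench import r, eyes
C={n:eyes.get_calibration(n) for n in("side","top")}
for c in C.values():
    for k in c: c[k]=np.array(c[k],float)
def proj(n,P):
    c=C[n]; return cv2.projectPoints(np.array(P,float).reshape(-1,1,3),cv2.Rodrigues(c["R"])[0],c["t"],c["mtx"],c["D"])[0].reshape(-1,2)
def onplane(n,uv,z):
    c=C[n]; p=cv2.undistortPoints(np.array(uv,float).reshape(-1,1,2),c["mtx"],c["D"]).reshape(-1,2)
    d=np.c_[p,np.ones(len(p))]@c["R"]; o=-c["R"].T@c["t"]
    return o+d*((z-o[2])/d[:,2])[:,None]
def tri(us,ut,x0=(450,0,50)):
    s=least_squares(lambda X:np.r_[proj("side",X)[0]-us,proj("top",X)[0]-ut],x0); return s.x,np.abs(s.fun).max()
def crop(im,cx,cy,h,S):
    return cv2.resize(im[cy-h:cy+h,cx-h:cx+h],(S,S),interpolation=cv2.INTER_CUBIC)
E
python3 - <<'E'
from h import *
s=cv2.imread("pics/side0.png");t=cv2.imread("pics/top0.png")
S=264
m=np.vstack([np.hstack([crop(t,319,170,33,S),crop(t,428,225,33,S),crop(t,205,230,33,S)]),np.hstack([crop(s,367,247,33,S),crop(s,367,300,33,S),crop(s,288,215,33,S)])])
cv2.imwrite("pics/m0.png",m)
E
```

```text
(no output)
```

View pics/m0.png

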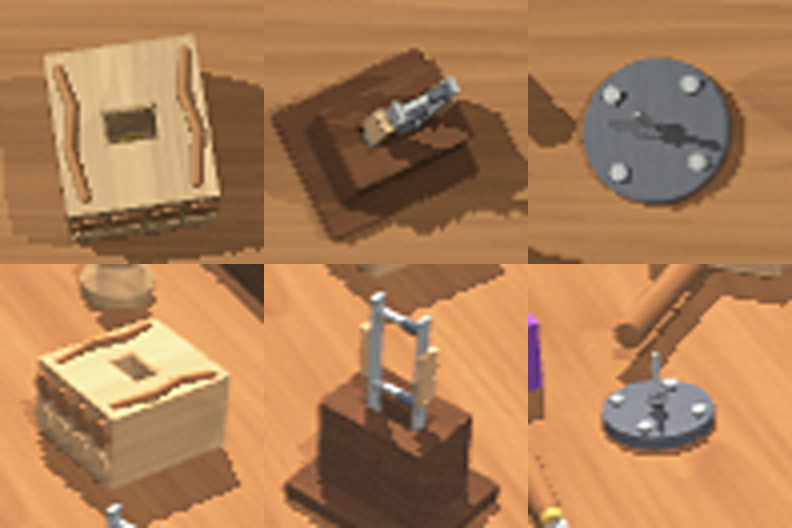

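```bash
python3 - <<'E'
from h import *
s=cv2.imread("pics/side0.png");t=cv2.imread("pics/top0.png")
g=lambda i:np.clip(255*(i/255.)**0.5,0,255).astype(np.uint8)
a=np.hstack([crop(t,430,223,25,400),crop(s,367,305,32,400)])
b=np.hstack([g(crop(t,320,168,10,200)),g(crop(s,367,240,10,200)),crop(t,205,230,20,200),crop(s,288,210,20,200)])
cv2.imwrite("pics/m1.png",np.vstack([a,b]))
E
```

```text
(no output)
```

View pics/m1.png

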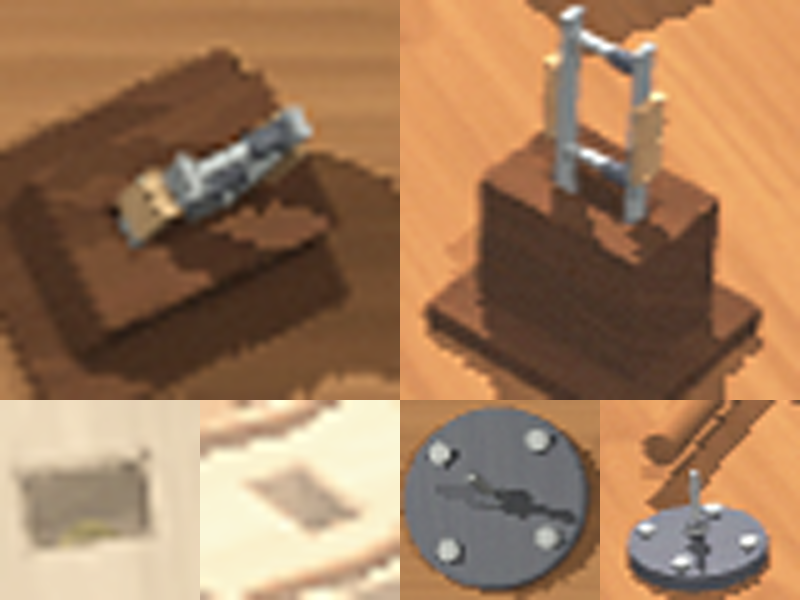

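The montage confirms three things. The natural blank has the mortise, with brass visible in it at about (319,171). The tongs stand in the dark rest, with blade tops at about (442,212) and (428,218) in the top view. The pin tip is at about (199,225). Next I fit the poses.

```bash
cat >> h.py <<'E'
def src(m,sc,o): return (np.array(m,float)+.5)/sc-.5+np.array(o,float)
def fit(obs,x0,wz=None):
    # obs: list of (cam, local xyz, uv); params x,y,z,yaw(deg)
    def f(p):
        c,s=np.cos(np.radians(p[3])),np.sin(np.radians(p[3])); R=np.array([[c,-s,0],[s,c,0],[0,0,1]])
        return np.concatenate([proj(n,R@np.array(l,float)+p[:3])[0]-uv for n,l,uv in obs])
    s=least_squares(f,x0,loss="soft_l1",x_scale=[10,10,10,5]); return s.x,f(s.x).reshape(-1,2)
E
python3 - <<'E'
from h import *
np.set_printoptions(precision=1,suppress=True)
S=lambda m:src(m,10,(357,230)); T=lambda m:src(m,10,(310,158))
k=[(9.5,15),(9.5,-15),(-9.5,-15),(-9.5,15)]
ob=[("top",(*a,0),T(m)) for a,m in zip(k,[(22,73),(147,62),(150,135),(33,145)])]
ob+=[("side",(*a,0),S(m)) for a,m in zip(k,[(100,63),(157,110),(115,130),(50,82)])]
T4=lambda m:src(m,4,(286,137)); S4=lambda m:src(m,4,(334,214))
K=[(50,45),(50,-45),(-50,-45),(-50,45)]
ob+=[("top",(*a,0),T4(m)) for a,m in zip(K,[(44,58),(193,37),(217,197),(70,215)])]
ob+=[("side",(*a,0),S4(m)) for a,m in zip(K,[(152,55),(229,111),(113,154),(37,91)])]
for o in (ob,ob[:8],ob[8:]): 
    p,e=fit(o,[500,0,60,8]); print("mortise",p); 
    print(np.abs(e).max(1))
# rest
R=lambda m:src(m,6.25,(335,273)); Q=lambda m:src(m,8,(405,198))
ob=[("side",(25,-37.5,0),R((318,203))),("side",(-25,-37.5,0),R((235,263))),("side",(-25,37.5,0),R((80,183)))]
tg=[("side",(0,16.5,75),R((172,12))),("side",(0,-16.5,75),R((245,50))),("top",(0,-16.5,75),Q((298,112))),("top",(0,16.5,75),Q((183,170)))]
for o in (ob+tg,tg):
    p,e=fit(o,[420,-230,70,30]);print("rest",p);print(e.tolist())
P=src((94,70),5,(268,190));U=src((70,78),5,(185,210)); print("pintop",tri(P,U,(420,240,60)))
print("basecentre top",onplane("top",src((96,98),5,(185,210)),12), "side ell",onplane("side",src((98,137.5),5,(268,190)),12))
t=cv2.imread("pics/top0.png")[158:178,310:330].astype(int); print((t[...,2]-t[...,0])[5:16,1:17])
E
```

```text
mortise [633.8  -4.1  60.5   8.3]
[0.8 0.4 0.6 1.3 0.9 1.4 0.1 0.4 0.2 0.3 0.5 1.2 1.1 1.  0.6 1.1]
mortise [634.3  -4.2  60.2   7. ]
[0.5 0.2 0.5 1.  1.2 1.6 0.1 0.6]
mortise [633.4  -4.   60.8   8.4]
[0.3 0.4 0.6 1.4 0.9 0.9 0.5 1. ]
rest [ 500.6 -255.4   68.5   23.4]
[[0.6163382738454857, -0.28300252523484914], [0.4554038054577063, 0.6432685463583994], [0.41151650409995, -1.065267823881129], [0.4550814909208043, -0.03561322490179464], [0.07522346958648995, -0.06938810010683483], [-0.7319872763090984, 2.545808004488265], [0.0783916455641247, 1.1627608719786053]]
rest [ 502.3 -255.6   68.5   24.3]
[[1.0696769838568798, -0.14210537276170498], [0.8486714928537822, -0.2897017572302616], [-0.7290330905850624, 1.6707003886958773], [0.19565877484996008, 0.5109871693486525]]
pintop (array([495.8, 273.6,  62.1]), np.float64(0.7914450137493532))
basecentre top [[497.  271.9  12. ]] side ell [[494.  275.1  12. ]]
[[81 79 81 82 82 82 82 82 80 77 75 76 78 51 77 79]
 [77 79 78 74 77 75 74 69 66 57 58 38 40 69 79 78]
 [67 59 53 57 46 47 45 42 42 41 42 37 37 53 80 80]
 [77 40 43 47 42 43 43 41 41 38 39 39 38 36 84 81]
 [79 57 46 44 44 42 42 44 38 41 38 37 37 36 87 83]
 [80 63 40 40 42 41 40 39 37 39 39 39 40 38 81 81]
 [80 60 40 41 43 39 37 37 36 36 38 44 45 36 76 81]
 [80 61 41 39 39 41 52 69 71 61 51 50 51 38 74 84]
 [82 75 47 47 43 64 66 60 53 64 58 60 56 61 71 82]
 [82 79 60 47 54 87 71 70 78 81 83 85 83 81 80 81]
 [82 76 80 82 83 83 84 83 84 82 81 81 83 80 79 79]]
```

```bash
cat >> h.py <<'E'
from scipy.spatial.transform import Rotation as Ro
def rows(target,yaw,n,clos,start=None):
    "n rows from the measured pose (or start=(xyz,yaw)) to target; also levels the tool"
    s=r.sense(); p=np.array(s["tool_pos"]); A=Ro.from_euler("xyz",s["tcp_rot"],degrees=True)
    if start: p=np.array(start[0],float);A=Ro.from_euler("xyz",[180,0,start[1]],degrees=True)
    B=Ro.from_euler("xyz",[180,0,yaw],degrees=True)
    rv=(A.inv()*B).as_rotvec(); d=(np.array(target)-p)/n; out=[]
    for i in range(n):
        Ai=A*Ro.from_rotvec(rv*i/n); out.append([np.round(Ai.inv().apply(d)/1000,4).tolist(),np.round(rv/n,4).tolist(),clos])
    print(str(out).replace(" ","")); return out
def st():
    s=r.sense(); print("t %.2f"%s["time"],"tcp",np.round(s["tool_pos"],1),"rot",np.round(s["tcp_rot"],2),"F",np.round(s["ft_force"],2),"gap %.1f"%s["finger_gap"])
    return s
E
python3 - <<'E'
from h import *
rows((501,-255.5,230),23.7,16,0)
print(onplane("top",(318.2,170),22))
print(proj("top",(634,-4,60)))
E
```

```text
[[[-0.0349,-0.0421,0.0001],[-0.0001,0.0001,0.1492],0],[[-0.0407,-0.0364,0.0001],[-0.0001,0.0001,0.1492],0],[[-0.0457,-0.0299,0.0001],[-0.0001,0.0001,0.1492],0],[[-0.0496,-0.0228,0.0001],[-0.0001,0.0001,0.1492],0],[[-0.0525,-0.0152,0.0001],[-0.0001,0.0001,0.1492],0],[[-0.0541,-0.0072,0.0001],[-0.0001,0.0001,0.1492],0],[[-0.0546,0.0009,0.0],[-0.0001,0.0001,0.1492],0],[[-0.0539,0.009,0.0],[-0.0001,0.0001,0.1492],0],[[-0.0519,0.0169,0.0],[-0.0001,0.0001,0.1492],0],[[-0.0488,0.0244,0.0],[-0.0001,0.0001,0.1492],0],[[-0.0447,0.0314,0.0],[-0.0001,0.0001,0.1492],0],[[-0.0395,0.0377,0.0],[-0.0001,0.0001,0.1492],0],[[-0.0335,0.0432,0.0],[-0.0001,0.0001,0.1492],0],[[-0.0267,0.0477,0.0],[-0.0001,0.0001,0.1492],0],[[-0.0193,0.0511,0.0],[-0.0001,0.0001,0.1492],0],[[-0.0115,0.0534,0.0],[-0.0001,0.0001,0.1492],0]]
[[642.35696379  -4.32807515  22.        ]]
[[318.1089023  168.64839948]]
```

Call:
{"name": "play_rows", "arguments": {"deltas": [[[-0.035,-0.042,0],[0,0,0.149],0],[[-0.041,-0.036,0],[0,0,0.149],0],[[-0.046,-0.03,0],[0,0,0.149],0],[[-0.05,-0.023,0],[0,0,0.149],0],[[-0.0525,-0.015,0],[0,0,0.149],0],[[-0.054,-0.007,0],[0,0,0.149],0],[[-0.0546,0.001,0],[0,0,0.149],0],[[-0.054,0.009,0],[0,0,0.149],0]], "force": 30}}

```text
time: 1.1
tool_pos: [347.2, 142.0, 226.8]
tcp_rot: [-179.8, 0.4, 90.4]
ft_force: [1.2, 0.9, 0.3]
finger_gap: 85.3
```

```bash
python3 - <<'E'
from h import *
rows((501,-255.5,235),23.7,8,0)
E
```

```text
[[[-0.0498,0.0188,-0.0007],[0.0001,0.001,0.1456],0],[[-0.0466,0.0259,-0.0008],[0.0001,0.001,0.1456],0],[[-0.0423,0.0324,-0.0008],[0.0001,0.001,0.1456],0],[[-0.0372,0.0382,-0.0009],[0.0001,0.001,0.1456],0],[[-0.0313,0.0431,-0.0009],[0.0001,0.001,0.1456],0],[[-0.0247,0.0472,-0.001],[0.0001,0.001,0.1456],0],[[-0.0176,0.0503,-0.001],[0.0001,0.001,0.1456],0],[[-0.0101,0.0523,-0.001],[0.0001,0.001,0.1456],0]]
```

Call:
{"name": "play_rows", "arguments": {"deltas": [[[-0.05,0.019,-0.0015],[0,0.001,0.146],0],[[-0.0465,0.026,-0.0015],[0,0.001,0.146],0],[[-0.042,0.0325,-0.0015],[0,0.001,0.146],0],[[-0.037,0.038,-0.0015],[0,0.001,0.146],0],[[-0.031,0.043,-0.0015],[0,0.001,0.146],0],[[-0.025,0.047,-0.0015],[0,0.001,0.146],0],[[-0.0175,0.05,-0.0015],[0,0.001,0.146],0],[[-0.01,0.052,-0.0015],[0,0.001,0.146],0]]}}

```text
time: 2.1
tool_pos: [494.0, -271.7, 238.0]
tcp_rot: [-180.0, -0.1, 21.1]
ft_force: [-0.1, -0.2, 0.2]
finger_gap: 85.2
```

Call:
{"name": "play_rows", "arguments": {"deltas": [[[0,0,0],[0,0,0],0],[[0,0,0],[0,0,0],0]]}}

```text
time: 2.35
tool_pos: [493.3, -274.4, 235.7]
tcp_rot: [-179.8, 0.1, 20.8]
ft_force: [0.3, -0.1, -0.5]
finger_gap: 85.4
```

```bash
python3 - <<'E'
from h import *
st()
rows((501,-255.5,190),23.7,2,0)
E
```

```text
t 2.35 tcp [ 493.3 -274.4  235.7] rot [-1.7978e+02  6.0000e-02  2.0830e+01] F [ 0.28 -0.06 -0.53] gap 85.4
[[[0.007,-0.0074,0.0229],[-0.0019,0.0005,-0.0251],0],[[0.0071,-0.0072,0.0229],[-0.0019,0.0005,-0.0251],0]]
```

Call:
{"name": "play_rows", "arguments": {"deltas": [[[0.007,-0.0073,0.02],[-0.002,0,-0.025],0],[[0.007,-0.0073,0.02],[-0.002,0,-0.025],0],[[0,0,-0.001],[0,0,0],0]]}}

```text
time: 2.72
tool_pos: [500.5, -251.9, 196.4]
tcp_rot: [180.0, 0.0, 24.1]
ft_force: [-0.4, 0.3, -0.5]
finger_gap: 85.4
```

```bash
python3 - <<'E'
from h import *
st()
s=eyes.snapshot("side")[:,:,::-1].copy();t=eyes.snapshot("top")[:,:,::-1].copy()
cv2.imwrite("pics/s1.png",s);cv2.imwrite("pics/t1.png",t)
cv2.imwrite("pics/m2.png",np.hstack([crop(t,430,223,35,400),crop(s,367,285,45,400)]))
E
```

```text
t 2.73 tcp [ 500.5 -251.9  196.4] rot [1.7999e+02 2.0000e-02 2.4080e+01] F [-0.36  0.3  -0.5 ] gap 85.4
```

View pics/m2.png

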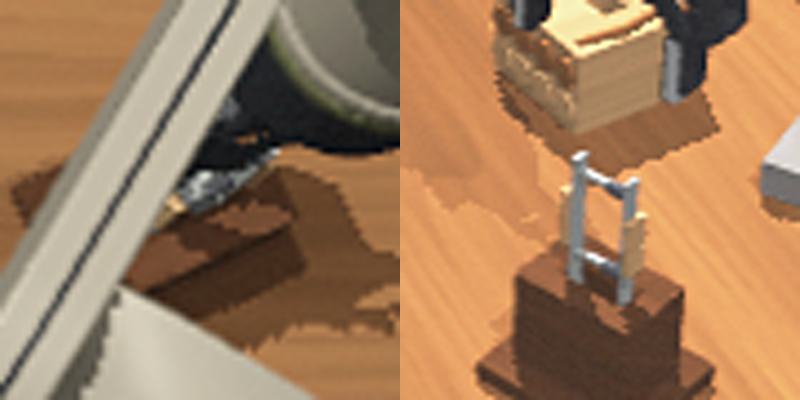

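```bash
python3 - <<'E'
from h import *
y=np.radians(24.1); ty=np.array([np.sin(y),-np.cos(y),0]); tx=np.array([np.cos(y),np.sin(y),0])
for z in (205,209):
  for s in (1,-1):
    for dx in (-11,11):
      print(z,s,dx,((proj("side",np.array([500.5,-251.9,z])+s*42.7*ty+dx*tx)[0]-(322,240))*4.444+(400,0)).round())
s=cv2.imread("pics/s1.png")
cv2.imwrite("pics/m3.png",np.hstack([crop(s,352,247,12,400),crop(s,384,252,12,400)]))
E
```

```text
205 1 -11 [662. 108.]
205 1 11 [689.  89.]
205 -1 -11 [527.  41.]
205 -1 11 [554.  23.]
209 1 -11 [662. 102.]
209 1 11 [690.  82.]
209 -1 -11 [527.  35.]
209 -1 11 [555.  17.]
```

View pics/m3.png

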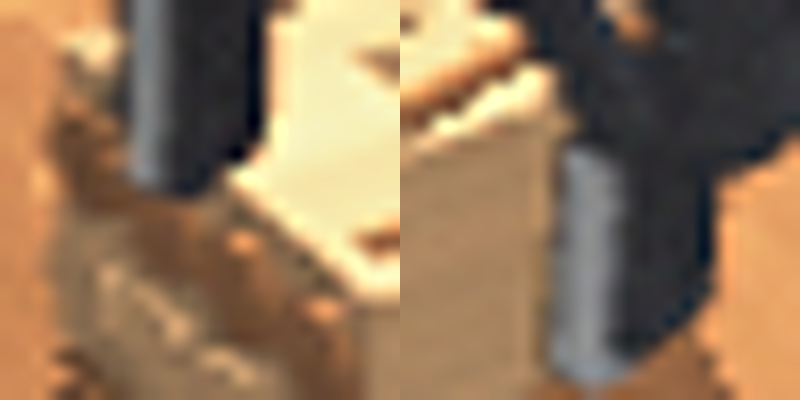

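```bash
python3 - <<'E'
from h import *
R=lambda m:src(m,6.25,(335,273))
a,b=onplane("side",[R((172,12)),R((245,50))],145)
print("blades",a,b,(a+b)/2,np.hypot(*(a-b)[:2]), np.degrees(np.arctan2(-(a-b)[0],(a-b)[1])))
c=onplane("side",[R((318,203)),R((235,263)),R((80,183))],70)
print("corners",c,"centre",(c[0]+c[2])/2,np.linalg.norm(np.diff(c,axis=0),axis=1))
rows((501.3,-255.5,86),23.8,5,0)
E
```

```text
blades [ 492.11944142 -241.71575342  145.        ] [ 505.92806036 -272.39735512  145.        ] [ 499.02375089 -257.05655427  145.        ] 33.64578190277364 24.230693035173097
corners [[ 535.71090803 -281.72361938   70.        ]
 [ 491.78302554 -298.87211881   70.        ]
 [ 459.44047367 -235.61063776   70.        ]] centre [ 497.57569085 -258.66712857   70.        ] [47.15644063 71.04967027]
[[[-0.0002,0.0003,0.0226],[0.0007,-0.0003,0.0007],0],[[-0.0002,0.0003,0.0226],[0.0007,-0.0003,0.0007],0],[[-0.0002,0.0003,0.0226],[0.0007,-0.0003,0.0007],0],[[-0.0002,0.0003,0.0226],[0.0007,-0.0003,0.0007],0],[[-0.0002,0.0003,0.0226],[0.0007,-0.0003,0.0007],0]]
```

Call:
{"name": "play_rows", "arguments": {"deltas": [[[-0.0005,0.0007,0.021],[0,0,0],0],[[-0.0005,0.0007,0.021],[0,0,0],0],[[-0.0005,0.0007,0.02],[0,0,0],0],[[-0.0004,0.0007,0.019],[0,0,0],0],[[-0.0004,0.0007,0.016],[0,0,0],0],[[0,0,0.005],[0,0,0],0],[[0,0,-0.001],[0,0,0],0]]}}

```text
time: 3.7
tool_pos: [501.8, -259.7, 93.9]
tcp_rot: [179.6, -0.2, 23.9]
ft_force: [-0.2, -0.1, 0.6]
finger_gap: 85.6
```

Call:
{"name": "play_rows", "arguments": {"deltas": [[[0,-0.002,0.004],[0,0,0],0],[[0,-0.002,0.003],[0,0,0],0],[[0,0,-0.001],[0,0,0],0],[[0,0,-0.001],[0,0,0],0]]}}

```text
time: 4.2
tool_pos: [501.4, -256.5, 90.8]
tcp_rot: [179.4, -0.3, 23.9]
ft_force: [0.1, 0.2, 0.1]
finger_gap: 85.2
```

```bash
python3 - <<'E'
from h import *
for i in range(3): s=st(); eyes.snapshot("side")
im=eyes.snapshot("side")[:,:,::-1].copy(); st(); cv2.imwrite("pics/s2.png",im)
cv2.imwrite("pics/m4.png",crop(im,367,295,30,600))
E
```

```text
t 4.20 tcp [ 501.4 -256.5   90.8] rot [179.41  -0.32  23.93] F [0.12 0.21 0.05] gap 85.2
t 4.25 tcp [ 501.5 -256.5   90.9] rot [179.41  -0.33  23.93] F [1.   0.13 0.53] gap 85.3
t 4.30 tcp [ 501.5 -256.6   90.8] rot [179.41  -0.33  23.93] F [-0.28 -0.23 -0.07] gap 85.3
t 4.40 tcp [ 501.3 -256.5   90.5] rot [179.43  -0.31  23.93] F [-0.05  0.57  0.42] gap 85.5
```

View pics/m4.png

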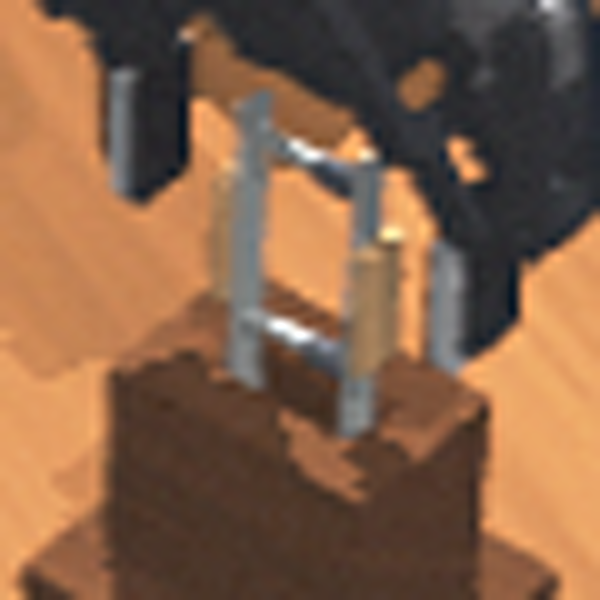

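Side view: the fingers straddle the tongs. The pad tips are at about (125,195) and (445,365) in the crop, and the tongs' grips centre at about (303,330). That puts the tongs about 2-3 mm further along tool +y.

```bash
python3 - <<'E'
from h import *
rows((502.2,-258.5,86),24,2,0)
E
```

```text
[[[-0.0,0.0011,0.0023],[0.005,-0.0027,-0.0007],0],[[-0.0,0.0011,0.0023],[0.005,-0.0027,-0.0007],0]]
```

Call:
{"name": "play_rows", "arguments": {"deltas": [[[0,0.0011,0.002],[0.005,-0.0027,0],0.2],[[0,0.0011,0.001],[0.005,-0.0027,0],0.4],[[0,0,-0.001],[0,0,0],0.42],[[0,0,-0.001],[0,0,0],0.42]], "force": 30}}

```text
time: 4.9
tool_pos: [502.2, -258.7, 89.1]
tcp_rot: [-179.9, 0.0, 23.9]
ft_force: [-0.5, 0.1, 0.7]
finger_gap: 49.4
```

Call:
{"name": "play_rows", "arguments": {"deltas": [[[0,0,-0.001],[0,0,0],0.46],[[0,0,-0.001],[0,0,0],0.48],[[0,0,-0.001],[0,0,0],0.5],[[0,0,-0.001],[0,0,0],0.5]]}}

```text
time: 5.4
tool_pos: [501.9, -258.5, 93.2]
tcp_rot: [-179.9, 0.1, 23.9]
ft_force: [-0.9, -0.7, -0.5]
finger_gap: 42.9
```

Call:
{"name": "play_rows", "arguments": {"deltas": [[[0,0,0],[0,0,0],0.54],[[0,0,0],[0,0,0],0.565],[[0,0,0],[0,0,0],0.565]]}}

```text
time: 5.78
tool_pos: [501.9, -258.5, 93.2]
tcp_rot: [-179.9, 0.0, 23.9]
ft_force: [-0.1, 0.3, -1.4]
finger_gap: 37.4
```

Call:
{"name": "play_rows", "arguments": {"deltas": [[[0,0,-0.004],[0,0,0],0.565],[[0,0,-0.008],[0,0,0],0.565],[[0,0,-0.008],[0,0,0],0.565],[[0,0,-0.008],[0,0,0],0.565]]}}

```text
time: 6.28
tool_pos: [501.7, -258.4, 122.8]
tcp_rot: [-179.9, 0.1, 23.9]
ft_force: [0.2, -0.4, -1.0]
finger_gap: 37.0
```

Call:
{"name": "play_rows", "arguments": {"deltas": [[[0,0,-0.015],[0,0,0],0.565],[[0,0,-0.02],[0,0,0],0.565],[[0,0,-0.02],[0,0,0],0.565],[[0,0,-0.012],[0,0,0],0.565]]}}

```text
time: 6.78
tool_pos: [502.2, -258.7, 195.2]
tcp_rot: [-180.0, 0.0, 23.9]
ft_force: [-0.4, 0.6, -1.9]
finger_gap: 37.3
```

```bash
python3 - <<'E'
from h import *
st()
rows((634,-4.2,192),8,8,0.565)
E
```

```text
t 6.78 tcp [ 502.2 -258.7  195.2] rot [-1.7996e+02  1.0000e-02  2.3920e+01] F [-0.44  0.57 -1.88] gap 37.3
[[[0.028,-0.0224,0.0004],[-0.0001,0.0,0.0347],0.565],[[0.0272,-0.0234,0.0004],[-0.0001,0.0,0.0347],0.565],[[0.0263,-0.0243,0.0004],[-0.0001,0.0,0.0347],0.565],[[0.0255,-0.0252,0.0004],[-0.0001,0.0,0.0347],0.565],[[0.0246,-0.0261,0.0004],[-0.0001,0.0,0.0347],0.565],[[0.0237,-0.0269,0.0004],[-0.0001,0.0,0.0347],0.565],[[0.0227,-0.0277,0.0004],[-0.0001,0.0,0.0347],0.565],[[0.0217,-0.0285,0.0004],[-0.0001,0.0,0.0347],0.565]]
```

Call:
{"name": "play_rows", "arguments": {"deltas": [[[0.028,-0.0224,0],[0,0,0.0347],0.565],[[0.0272,-0.0234,0],[0,0,0.0347],0.565],[[0.0263,-0.0243,0],[0,0,0.0347],0.565],[[0.0255,-0.0252,0],[0,0,0.0347],0.565],[[0.0246,-0.0261,0],[0,0,0.0347],0.565],[[0.0237,-0.0269,0],[0,0,0.0347],0.565],[[0.0227,-0.0277,0],[0,0,0.0347],0.565],[[0.018,-0.024,0],[0,0,0.0347],0.565]]}}

```text
time: 7.78
tool_pos: [636.4, -5.1, 200.5]
tcp_rot: [179.8, -0.2, 7.2]
ft_force: [0.1, -0.1, -0.4]
finger_gap: 37.2
```

Call:
{"name": "play_rows", "arguments": {"deltas": [[[0,0,0],[0,0,0],0.565],[[0,0,0],[0,0,0],0.565]]}}

```text
time: 8.02
tool_pos: [636.7, -3.3, 200.5]
tcp_rot: [179.8, -0.2, 7.4]
ft_force: [-1.1, -0.3, -0.9]
finger_gap: 37.4
```

```bash
python3 - <<'E'
from h import *
st()
rows((634,-4.2,158),8,3,0.565)
E
```

```text
t 8.03 tcp [636.7  -3.3 200.5] rot [ 1.7985e+02 -1.6000e-01  7.4100e+00] F [-1.08 -0.26 -0.88] gap 37.4
[[[-0.001,0.0002,0.0142],[0.0009,-0.0009,-0.0034],0.565],[[-0.001,0.0002,0.0142],[0.0009,-0.0009,-0.0034],0.565],[[-0.0009,0.0002,0.0142],[0.0009,-0.0009,-0.0034],0.565]]
```

Call:
{"name": "play_rows", "arguments": {"deltas": [[[-0.001,0.0002,0.0155],[0.001,-0.001,-0.0034],0.565],[[-0.001,0.0002,0.0155],[0.001,-0.001,-0.0034],0.565],[[-0.001,0.0002,0.0155],[0.001,-0.001,-0.0034],0.565],[[0,0,0],[0,0,0],0.565]]}}

```text
time: 8.52
tool_pos: [631.7, -7.0, 149.1]
tcp_rot: [-180.0, 0.2, 7.9]
ft_force: [-0.3, 0.1, -0.9]
finger_gap: 37.4
```

```bash
python3 - <<'E'
from h import *
st()
s=eyes.snapshot("side")[:,:,::-1].copy();t=eyes.snapshot("top")[:,:,::-1].copy()
cv2.imwrite("pics/s3.png",s);cv2.imwrite("pics/t3.png",t)
cv2.imwrite("pics/m5.png",np.hstack([crop(t,319,168,16,400),crop(s,367,232,20,400)]))
E
```

```text
t 8.53 tcp [631.7  -7.  149.1] rot [-179.96    0.2     7.88] F [-0.3   0.15 -0.87] gap 37.4
```

View pics/m5.png

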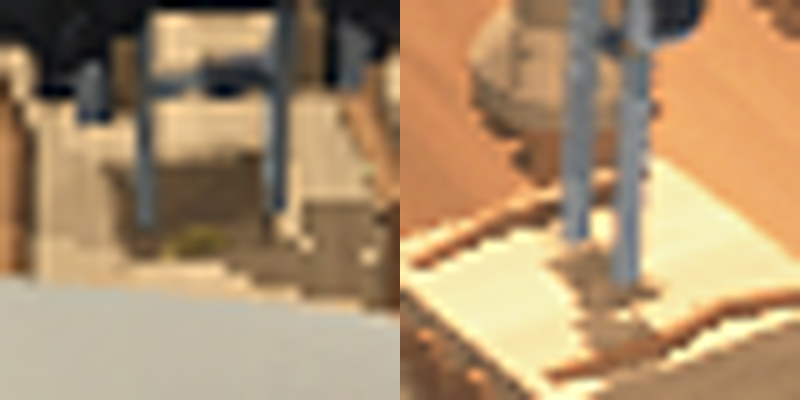

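The top crop shows both tips over the mouth, at (145,225) and (273,210), about 3 mm toward -y of its middle. Brass is visible at (200,240), at the mouth's y-centre. I'll shift the tongs and then descend.

Call:
{"name": "play_rows", "arguments": {"deltas": [[[0.0011,-0.0014,0],[0,0,0],0.565],[[0.0011,-0.0013,0],[0,0,0],0.565],[[0,0,0],[0,0,0],0.565],[[0,0,0],[0,0,0],0.565]]}}

```text
time: 9.12
tool_pos: [636.6, -3.6, 153.8]
tcp_rot: [180.0, -0.2, 7.9]
ft_force: [0.5, -0.5, -0.9]
finger_gap: 37.5
```

Call:
{"name": "play_rows", "arguments": {"deltas": [[[0,0,0],[0,0,0],0.565]]}}

```text
time: 9.25
tool_pos: [636.6, -3.5, 154.0]
tcp_rot: [179.9, -0.2, 7.9]
ft_force: [0.8, -0.7, -0.7]
finger_gap: 36.9
```

Call:
{"name": "play_rows", "arguments": {"deltas": [[[0,0,0],[0,0,0],0.565]]}}

```text
time: 9.38
tool_pos: [636.6, -3.6, 154.0]
tcp_rot: [179.9, -0.2, 7.9]
ft_force: [-0.4, -0.0, -0.9]
finger_gap: 37.3
```

Call:
{"name": "play_rows", "arguments": {"deltas": [[[0,0,0.003],[0,0,0],0.565]]}}

```text
time: 9.5
tool_pos: [636.9, -3.6, 151.2]
tcp_rot: [179.9, -0.3, 7.9]
ft_force: [0.4, -0.7, -0.3]
finger_gap: 37.3
```

Call:
{"name": "play_rows", "arguments": {"deltas": [[[-0.002,0,0.003],[0,0,0],0.565]]}}

```text
time: 9.62
tool_pos: [634.8, -3.9, 147.8]
tcp_rot: [179.9, -0.2, 7.9]
ft_force: [-0.1, 0.4, -2.1]
finger_gap: 37.2
```

Call:
{"name": "play_rows", "arguments": {"deltas": [[[0,0,0],[0,0,0],0.565]]}}

```text
time: 9.75
tool_pos: [634.3, -3.9, 147.2]
tcp_rot: [180.0, -0.2, 7.9]
ft_force: [-0.9, -1.4, -1.7]
finger_gap: 37.4
```

Call:
{"name": "play_rows", "arguments": {"deltas": [[[-0.0003,0,0.004],[0,0.001,0],0.565],[[0,0,0.004],[0,0.001,0],0.565],[[0,0,0.004],[0,0,0],0.565],[[0,0,0],[0,0,0],0.565]]}}

```text
time: 10.25
tool_pos: [633.8, -4.0, 134.0]
tcp_rot: [180.0, -0.3, 7.9]
ft_force: [-0.9, -0.6, -0.9]
finger_gap: 37.3
```

Call:
{"name": "play_rows", "arguments": {"deltas": [[[0,0,0.006],[0,0.001,0],0.565],[[0,0,0.006],[0,0.001,0],0.565],[[0,0,0.006],[0,0,0],0.565],[[0,0,0],[0,0,0],0.565]]}}

```text
time: 10.75
tool_pos: [633.7, -3.9, 114.4]
tcp_rot: [180.0, -0.4, 7.9]
ft_force: [-0.8, -0.7, -0.9]
finger_gap: 37.3
```

Call:
{"name": "play_rows", "arguments": {"deltas": [[[0,0,0],[0,0.001,0],0.565]]}}

```text
time: 10.88
tool_pos: [633.8, -4.0, 114.5]
tcp_rot: [180.0, -0.4, 7.9]
ft_force: [0.1, 0.2, -1.7]
finger_gap: 37.3
```

Call:
{"name": "play_rows", "arguments": {"deltas": [[[0,0,0.004],[0,0,0],0.565],[[0,0,0.004],[0,0,0],0.565],[[0,0,0],[0,0,0],0.565]]}}

```text
time: 11.25
tool_pos: [634.1, -3.9, 106.3]
tcp_rot: [180.0, -0.5, 7.9]
ft_force: [-1.1, 0.0, -0.9]
finger_gap: 37.0
```

Call:
{"name": "play_rows", "arguments": {"deltas": [[[0,0,0.002],[0,0,0],0.565],[[0,0,0.002],[0,0,0],0.565],[[0,0,0],[0,0,0],0.565]]}}

```text
time: 11.62
tool_pos: [634.3, -4.0, 102.2]
tcp_rot: [180.0, -0.5, 7.9]
ft_force: [-0.2, -0.6, -0.9]
finger_gap: 36.9
```

Call:
{"name": "play_rows", "arguments": {"deltas": [[[0,0,0.0016],[0,-0.004,0],0.565],[[0,0,0.0016],[0,-0.004,0],0.565],[[0,0,0],[0,0,0],0.565]]}}

```text
time: 12.0
tool_pos: [634.3, -4.0, 98.8]
tcp_rot: [180.0, -0.0, 7.9]
ft_force: [-1.2, 0.3, -1.2]
finger_gap: 37.5
```

Call:
{"name": "play_rows", "arguments": {"deltas": [[[0,0,0],[0,0,0],0.6],[[0,0,0],[0,0,0],0.65],[[0,0,0],[0,0,0],0.7],[[0,0,0],[0,0,0],0.7]], "force": 50}}

```text
time: 12.5
tool_pos: [634.7, -4.0, 99.3]
tcp_rot: [179.9, -0.0, 7.9]
ft_force: [-0.3, 1.2, -1.2]
finger_gap: 28.1
```

Call:
{"name": "play_rows", "arguments": {"deltas": [[[0,0,0],[0,0,0],0.7],[[0,0,0],[0,0,0],0.7]], "force": 30}}

```text
time: 12.75
tool_pos: [634.7, -3.9, 99.3]
tcp_rot: [179.9, -0.1, 7.9]
ft_force: [-0.3, -0.4, 0.2]
finger_gap: 28.1
```

Call:
{"name": "play_rows", "arguments": {"deltas": [[[0,0,0],[0,0,0],0.62],[[0,0,0],[0,0,0],0.62]]}}

```text
time: 13.0
tool_pos: [634.5, -4.0, 99.1]
tcp_rot: [179.9, -0.0, 7.9]
ft_force: [-0.3, 0.1, -1.0]
finger_gap: 32.2
```

Call:
{"name": "play_rows", "arguments": {"deltas": [[[0,0,0],[0,0,0],0.75],[[0,0,0],[0,0,0],0.75],[[0,0,0],[0,0,0],0.75],[[0,0,-0.004],[0,0,0],0.75],[[0,0,-0.006],[0,0,0],0.75],[[0,0,-0.006],[0,0,0],0.75]], "force": 50}}

```text
time: 13.75
tool_pos: [634.1, -3.9, 115.5]
tcp_rot: [180.0, 0.0, 7.9]
ft_force: [-0.5, 0.3, -0.7]
finger_gap: 28.2
```

Call:
{"name": "play_rows", "arguments": {"deltas": [[[0,0,-0.01],[0,0,0],0.75],[[0,0,-0.01],[0,0,0],0.75],[[0,0,-0.01],[0,0,0],0.75],[[0,0,-0.01],[0,0,0],0.75],[[0,0,0],[0,0,0],0.75],[[0,0,0],[0,0,0],0.75]]}}

```text
time: 14.5
tool_pos: [635.1, -4.0, 160.4]
tcp_rot: [179.9, -0.1, 7.9]
ft_force: [0.4, -0.3, -0.0]
finger_gap: 28.3
```

```bash
python3 - <<'E'
from h import *
st()
s=eyes.snapshot("side")[:,:,::-1].copy();t=eyes.snapshot("top")[:,:,::-1].copy()
cv2.imwrite("pics/s4.png",s);cv2.imwrite("pics/t4.png",t)
cv2.imwrite("pics/m6.png",np.hstack([crop(t,319,166,16,400),crop(s,367,232,20,400)]))
E
```

```text
t 14.50 tcp [635.1  -4.  160.4] rot [ 1.7992e+02 -1.4000e-01  7.9200e+00] F [ 0.42 -0.31 -0.02] gap 28.3
```

View pics/m6.png

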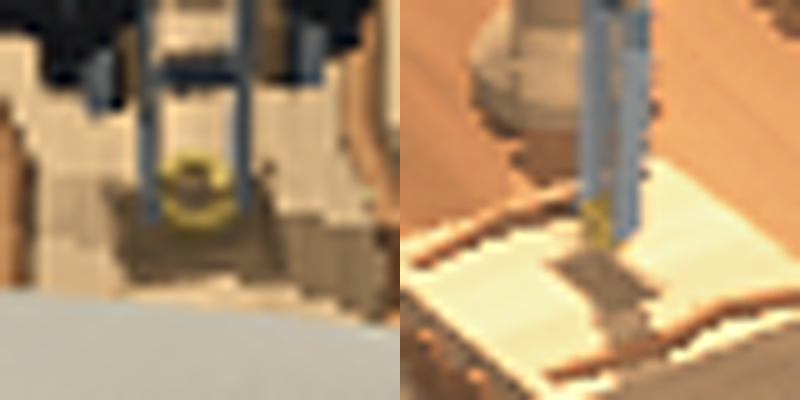

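The top crop shows the brass ring held centrally between the blades, centre about (197,192). In the side crop it is at about (598,222). Next I compute the ring's offset from the TCP and the pin's position, using silhouettes.

```bash
python3 - <<'E'
from h import *
np.set_printoptions(precision=2,suppress=True,linewidth=200)
def hullc(n,P):
    h=cv2.convexHull(proj(n,P).astype(np.float32)); m=cv2.moments(h); return np.array([m["m10"],m["m01"]])/m["m00"],m["m00"]
a=np.linspace(0,2*np.pi,90,endpoint=False)
def cyl(x,y,rr,z0,z1): return np.array([(x+rr*np.cos(q),y+rr*np.sin(q),z) for z in(z0,z1) for q in a])
for n,(cx,cy),f in (("top",(205,230),"top0"),("side",(288,217),"side0")):
    im=cv2.imread(f"pics/{f}.png"); hsv=cv2.cvtColor(im,cv2.COLOR_BGR2HSV)
    m=((hsv[...,1]<95)).astype(np.uint8); w=np.zeros_like(m); w[cy-26:cy+26,cx-28:cx+28]=1; m*=w
    if n=="side": m[:cy-12]=0
    k,l,stt,cen=cv2.connectedComponentsWithStats(m); i=1+stt[1:,4].argmax()
    cnt=max(cv2.findContours((l==i).astype(np.uint8),0,1)[0],key=cv2.contourArea); hl=cv2.convexHull(cnt)
    mm=np.zeros_like(m); cv2.fillConvexPoly(mm,hl,1); ys,xs=np.nonzero(mm); c=np.array([xs.mean(),ys.mean()])
    s=least_squares(lambda p:hullc(n,cyl(*p,45,0,12))[0]-c,[496,273])
    print(n,"pivot",s.x,"area",mm.sum(),hullc(n,cyl(*s.x,45,0,12))[1],c)
# ring
t=cv2.imread("pics/t4.png");s=cv2.imread("pics/s4.png")
for n,im,(cx,cy) in(("top",t,(319,168)),("side",s,(367,233))):
    h=cv2.cvtColor(im,cv2.COLOR_BGR2HSV)[cy-8:cy+9,cx-8:cx+9]; b=im[cy-8:cy+9,cx-8:cx+9].astype(int)
    y=np.minimum(b[...,1],b[...,2])-b[...,0]-(b[...,2]-b[...,1]); print(n,cx-8,cy-8);print(y)
for n in("top","side"): print(n,"pred",hullc(n,cyl(635.1,-4,8,73.2,83.2)))
E
```

```text
top pivot [498.42 273.02] area 1084 1095.0420003223699 [203.89 229.13]
side pivot [495.49 280.45] area 474 416.5080185125116 [287.11 217.99]
top 311 160
[[17 14 15 -1  1 15 16 13 12 10  2 -2 10 16 12 13 11]
 [12 14 13  0  1 11 14 22 14 13  5 -1 11 12 16 15 15]
 [12 14 17  0  2 30 46 50 49 26  5 -1  6 12 11 14 15]
 [13 12 15  0 17 51 31 18 27 51 24 -2  8  2 13 13 14]
 [ 5  7 14  2  7 25 11  9 11 56 25 -4  2  8 13 10 13]
 [ 5  1  4  2 11 18  3  2  0 19 21 -3  2  5 12 12 13]
 [ 4  4  6 -1 -3 36 17  8 16 32 27  1  1  2 15 14 10]
 [ 9  4  3  6  2 25 33 36 36 33 22  1  3 -2  5  5  6]
 [ 7  0  2  8  0 10 20 16 22 13  1  3  2  3  2  8  4]
 [11  5  3  2  5  4 11  8  7  2  1  4  4  4  3  5  6]
 [13  3  4  3  3  3  5  7  3  0  3  3  4  1  3  5  6]
 [12 11  5  0  2  4  4  4  2  4  3  2  5  1  3  7  4]
 [11  8  4  5  4  5  4  6  8 13 13 10  9  4  6  4  6]
 [11  8 13 14 13 13 16 17 16 17 13 17 13 12 10 14  4]
 [12 12 12 11 12 11 10 15 12 11 13 12 11 11 14 10  9]
 [13 12 12 13 11 11 10 11 13 14 12 10 12 11 10 12 14]
 [11 12 13 11 12 11 11 13 15 11 10 11 12 10 11 11 13]]
side 359 225
[[-17 -17 -13 -
[... 601 characters left out ...]
2  21  48  49  46  46]
 [ -9  -9  -5  22  42  30  18  27  32   4  -1  -4  22  47  48  47  46]
 [ 53  51  49  39  28  15  16  30  31   5  -6  -1  48  49  50  50  48]
 [ 47  47  48  49  42  23   5  27  35  23  18  55  52  49  47  47  50]
 [ 49  46  42  44   7  -3  -4  -6   1  -5  40  53  47  46  49  49  49]
 [ 49  45  15  -9  -4  -3  -2   0   2   3   3  40  53  50  48  45  43]
 [ 50  47  52  23  -3   0  -2   1   1  -3  -3  -2  19  43  47  50  46]
 [ 47  50  50  48  38   0  -6  -1   3  -2  -5   0   0  11  24  45  47]
 [ 48  50  48  47  50  51  -2  -2   0   3   5   1  -1  -4  39  49  49]]
top pred (array([318.13, 165.85]), 44.52818497293629)
side pred (array([368.42, 233.51]), 31.53020212613046)
```

```bash
python3 - <<'E'
from h import *
rows((496.5,273,175),8,10,0.75)
print(onplane("top",(198.6,225.1),62),onplane("side",(286.4,203.6),62))
E
```

```text
[[[-0.0099,-0.0293,-0.0015],[0.0001,-0.0002,-0.0002],0.75],[[-0.0099,-0.0293,-0.0015],[0.0001,-0.0002,-0.0002],0.75],[[-0.0099,-0.0293,-0.0015],[0.0001,-0.0002,-0.0002],0.75],[[-0.0099,-0.0293,-0.0015],[0.0001,-0.0002,-0.0002],0.75],[[-0.0099,-0.0293,-0.0015],[0.0001,-0.0002,-0.0002],0.75],[[-0.0099,-0.0293,-0.0015],[0.0001,-0.0002,-0.0002],0.75],[[-0.0099,-0.0294,-0.0015],[0.0001,-0.0002,-0.0002],0.75],[[-0.0099,-0.0294,-0.0015],[0.0001,-0.0002,-0.0002],0.75],[[-0.0099,-0.0294,-0.0015],[0.0001,-0.0002,-0.0002],0.75],[[-0.0099,-0.0294,-0.0015],[0.0001,-0.0002,-0.0002],0.75]]
[[497.41845118 273.35575245  62.        ]] [[493.23406349 273.81490148  62.        ]]
```

Call:
{"name": "play_rows", "arguments": {"deltas": [[[-0.004,-0.012,-0.012],[0,0,0],0.75],[[-0.0099,-0.0293,-0.004],[0,0,0],0.75],[[-0.0099,-0.0293,-0.001],[0,0,0],0.75],[[-0.0099,-0.0293,0],[0,0,0],0.75],[[-0.0099,-0.0293,0],[0,0,0],0.75],[[-0.0099,-0.0293,0],[0,0,0],0.75],[[-0.0099,-0.0293,0],[0,0,0],0.75],[[-0.0099,-0.0293,0],[0,0,0],0.75]], "force": 50}}

```text
time: 15.6
tool_pos: [527.4, 210.2, 181.8]
tcp_rot: [-180.0, -0.2, 7.8]
ft_force: [0.5, 0.1, -1.3]
finger_gap: 28.2
```

Call:
{"name": "play_rows", "arguments": {"deltas": [[[-0.0099,-0.0293,0],[0,0,0],0.75],[[-0.006,-0.02,0],[0,0,0],0.75],[[0,0,0],[0,0,0],0.75],[[0,0,0],[0,0,0],0.75]]}}

```text
time: 16.1
tool_pos: [501.4, 262.0, 184.4]
tcp_rot: [-179.9, -0.3, 8.1]
ft_force: [-0.6, -0.6, -0.5]
finger_gap: 28.5
```

```bash
python3 - <<'E'
from h import *
st()
rows((496.5,273,162),8,2,0.75)
E
```

```text
t 16.10 tcp [501.4 262.  184.4] rot [-179.89   -0.29    8.08] F [-0.64 -0.58 -0.48] gap 28.5
[[[-0.0017,-0.0058,0.0112],[-0.001,-0.0025,0.0007],0.75],[[-0.0017,-0.0058,0.0112],[-0.001,-0.0025,0.0007],0.75]]
```

Call:
{"name": "play_rows", "arguments": {"deltas": [[[-0.0017,-0.0055,0.01],[-0.001,-0.0025,0.001],0.75],[[-0.0017,-0.0055,0.01],[-0.001,-0.0025,0.001],0.75],[[0,0,0],[0,0,0],0.75],[[0,0,0],[0,0,0],0.75]]}}

```text
time: 16.6
tool_pos: [496.6, 271.4, 162.2]
tcp_rot: [179.9, 0.1, 7.8]
ft_force: [0.4, 0.0, -1.0]
finger_gap: 28.2
```

```bash
python3 - <<'E'
from h import *
st()
s=eyes.snapshot("side")[:,:,::-1].copy();t=eyes.snapshot("top")[:,:,::-1].copy()
cv2.imwrite("pics/s5.png",s);cv2.imwrite("pics/t5.png",t)
cv2.imwrite("pics/m7.png",np.hstack([crop(t,200,224,16,400),crop(s,287,200,16,400)]))
E
```

```text
t 16.60 tcp [496.6 271.4 162.2] rot [1.7995e+02 9.0000e-02 7.8200e+00] F [ 0.42  0.   -1.01] gap 28.2
```

View pics/m7.png

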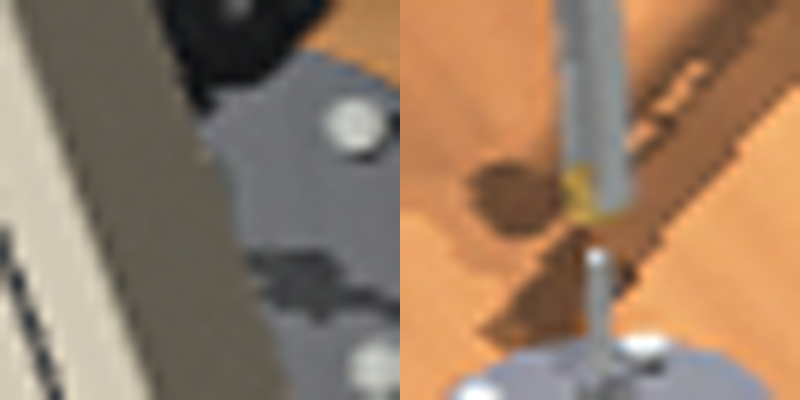

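```bash
python3 - <<'E'
from h import *
np.set_printoptions(precision=2,suppress=True,linewidth=220)
im=cv2.imread("pics/s5.png").astype(int); sat=im[...,2]-im[...,0]
print("cols 280..293 R-B"); 
for v in range(192,214): print(v,sat[v,280:294], im[v,280:294,1])
print(proj("side",[(496.6,271.4,80),(496.6,271.4,75),(496.6,271.4,62)]))
E
```

```text
cols 280..293 R-B
192 [126 127 128  82  12  -3   1   1  -2  37  59  98 126  81] [150 144 146 127 140 123 126 140 145 102  70 116 145  98]
193 [123 125 124  72   7  -2   1   2  -3  26  80  62  53  72] [147 145 138 125 139 121 127 140 143  97  95  79  66  93]
194 [129 127 115  65   5  -2   1   0  -4  53 122  86  50  74] [141 141 127 114 138 128 126 138 146 131 145 100  70  91]
195 [125 109  99  78  10  -3   0   0  -7  77  73  52  75  83] [140 130 116 108 138 125 126 137 144 149 100  69  91 100]
196 [106 102  95  69   5  -3  -1  -2  -3  23  52  80  84  80] [125 119 107  99 130 125 124 141 144 107  77  94 100  99]
197 [61 73 81 55 49 77 36  2 -4 24 76 86 81 78] [ 78  93  99  92 129 122 121 139 144 106  99 101  98 100]
198 [ 56  60  58  58 105 106  38   1  -3  25  71  84  82  79] [ 76  79  75  73 138 136 122 141 145 126 106 100  99  99]
199 [ 59  56  56  52  71 104  50   2  -6  25  69  82  82  79] [ 79  75  75  69 105 143 137 142 147 127 105 102 100  99]
200 [ 56  57  58  47  77 101  65   5  22  53  75  78  81  81] [ 71  73  75  63 112 136 140 145 135 116 100  97  96  96]
201 [ 53  56  53
[... 895 characters left out ...]
 73  74  70  88 137 134 158 166 169 170 171 168]
209 [ 58  51  51  54  56  79   8  23 124 140 136 136 133 131] [ 77  70  74  73  70  89 135 145 155 162 161 165 172 174]
210 [ 80  61  56  53  54  85  11  22 127 106  92  91 123 137] [ 98  79  67  67  69  85 134 145 155 185 194 197 178 173]
211 [ 84  51  25  23   6 -11  -5  -4 -15  -9  -2  -8  10  58] [ 94  85  96 103 114 129 139 142 174 252 255 250 191 158]
212 [-10 -19 -14 -14 -11 -11  -3   1  -7  -3   0   0 -10 -18] [154 158 154 139 132 131 146 147 124 156 177 148 147 153]
213 [-15 -13 -10 -11  -9 -12  -4   2 -12  -9  -6  -4 -11 -14] [150 149 152 136 130 145 147 149 152 121  94  76 138 155]
[[287.43 198.67]
 [287.5  200.08]
 [287.68 203.73]]
```

Side view: the ring (centre about 286.2–286.5 px) is directly above the pin (286.5 px). The ring's lower rim at row 201.5 also fits the pin tip's position. The arm hides the pin in the top view. I'll descend carefully and watch the forces.

Call:
{"name": "play_rows", "arguments": {"deltas": [[[-0.0003,-0.0004,0.005],[0,0,0],0.75],[[0,0,0.005],[0,0,0],0.75],[[0,0,0],[0,0,0],0.75],[[0,0,0],[0,0,0],0.75]]}}

```text
time: 17.2
tool_pos: [496.5, 271.6, 152.0]
tcp_rot: [180.0, 0.0, 7.8]
ft_force: [0.2, 0.3, -1.3]
finger_gap: 28.2
```

Call:
{"name": "play_rows", "arguments": {"deltas": [[[0,0,0.0015],[0,0,0],0.75],[[0,0,0],[0,0,0],0.75]]}}

```text
time: 17.45
tool_pos: [496.6, 271.7, 150.6]
tcp_rot: [180.0, 0.0, 7.8]
ft_force: [0.2, 0.2, -1.2]
finger_gap: 28.3
```

Call:
{"name": "play_rows", "arguments": {"deltas": [[[0,0,0.0015],[0,0,0],0.75],[[0,0,0],[0,0,0],0.75]]}}

```text
time: 17.7
tool_pos: [496.7, 271.7, 149.2]
tcp_rot: [180.0, 0.0, 7.8]
ft_force: [-0.5, 0.6, -1.3]
finger_gap: 28.2
```

Call:
{"name": "play_rows", "arguments": {"deltas": [[[-0.0003,0,0.0015],[0,0,0],0.75],[[0,0,0],[0,0,0],0.75]]}}

```text
time: 17.95
tool_pos: [496.4, 271.7, 147.6]
tcp_rot: [180.0, 0.0, 7.8]
ft_force: [-1.0, 0.3, -0.6]
finger_gap: 28.5
```

Call:
{"name": "play_rows", "arguments": {"deltas": [[[0,0,0.0015],[0,0,0],0.75],[[0,0,0],[0,0,0],0.75]]}}

```text
time: 18.2
tool_pos: [496.4, 271.7, 145.9]
tcp_rot: [180.0, 0.0, 7.8]
ft_force: [0.0, 0.2, -1.5]
finger_gap: 28.7
```

Call:
{"name": "play_rows", "arguments": {"deltas": [[[0,0,0.0015],[0,0,0],0.75],[[0,0,0],[0,0,0],0.75]]}}

```text
time: 18.45
tool_pos: [496.4, 271.7, 144.3]
tcp_rot: [180.0, 0.0, 7.8]
ft_force: [0.1, -0.2, -1.3]
finger_gap: 28.5
```

Call:
{"name": "play_rows", "arguments": {"deltas": [[[0,0,0.002],[0,0,0],0.75],[[0,0,0.002],[0,0,0],0.75],[[0,0,0],[0,0,0],0.75]]}}

```text
time: 18.82
tool_pos: [496.4, 271.6, 140.0]
tcp_rot: [180.0, 0.0, 7.8]
ft_force: [0.0, 0.4, -0.9]
finger_gap: 28.4
```

Call:
{"name": "play_rows", "arguments": {"deltas": [[[0,0,0.003],[0,0,0],0.75],[[0,0,0.003],[0,0,0],0.75],[[0,0,0],[0,0,0],0.75]]}}

```text
time: 19.2
tool_pos: [496.3, 271.7, 133.5]
tcp_rot: [180.0, 0.0, 7.8]
ft_force: [-1.0, -0.2, -0.5]
finger_gap: 28.4
```

Call:
{"name": "play_rows", "arguments": {"deltas": [[[0,0,0.002],[0,0,0],0.75],[[0,0,0.002],[0,0,0],0.75],[[0,0,0.001],[0,0,0],0.75],[[0,0,0],[0,0,0],0.75]]}}

```text
time: 19.7
tool_pos: [496.3, 271.7, 128.1]
tcp_rot: [180.0, 0.0, 7.8]
ft_force: [-0.3, -0.7, -0.9]
finger_gap: 28.2
```

Call:
{"name": "play_rows", "arguments": {"deltas": [[[0,0,0.001],[0,0,0],0.75],[[0,0,0],[0,0,0],0.75]]}}

```text
time: 19.95
tool_pos: [496.4, 271.7, 127.2]
tcp_rot: [180.0, 0.0, 7.8]
ft_force: [0.0, -0.4, -1.3]
finger_gap: 28.1
```

Call:
{"name": "play_rows", "arguments": {"deltas": [[[0,0,0.001],[0,0,0],0.75],[[0,0,0],[0,0,0],0.75]]}}

```text
time: 20.2
tool_pos: [496.4, 271.7, 126.2]
tcp_rot: [180.0, 0.0, 7.8]
ft_force: [0.8, -0.2, -1.0]
finger_gap: 28.7
```

Call:
{"name": "play_rows", "arguments": {"deltas": [[[0,0,0.001],[0,0,0],0.75],[[0,0,0],[0,0,0],0.75]]}}

```text
time: 20.45
tool_pos: [496.4, 271.7, 125.1]
tcp_rot: [180.0, 0.0, 7.8]
ft_force: [-0.2, -0.3, -0.5]
finger_gap: 28.4
```

Call:
{"name": "play_rows", "arguments": {"deltas": [[[0,0,0.0008],[0,0,0],0.75],[[0,0,0.0008],[0,0,0],0.75]]}}

```text
time: 20.7
tool_pos: [496.5, 271.7, 123.5]
tcp_rot: [180.0, -0.0, 7.8]
ft_force: [0.2, -0.1, -0.9]
finger_gap: 28.4
```

Call:
{"name": "play_rows", "arguments": {"deltas": [[[0,0,0.0008],[0,0,0],0.75],[[0,0,0.0005],[0,0,0],0.75]]}}

```text
time: 20.95
tool_pos: [496.4, 271.7, 122.1]
tcp_rot: [180.0, 0.0, 7.8]
ft_force: [-1.0, 0.2, -1.6]
finger_gap: 28.4
```

Call:
{"name": "play_rows", "arguments": {"deltas": [[[0,0,0.0008],[0,0,0],0.75],[[0,0,0.0005],[0,0,0],0.75]]}}

```text
time: 21.2
tool_pos: [496.5, 271.7, 120.7]
tcp_rot: [180.0, 0.0, 7.8]
ft_force: [0.7, -0.3, -1.5]
finger_gap: 28.3
```

Call:
{"name": "play_rows", "arguments": {"deltas": [[[0,0,0.0008],[0,0,0],0.75],[[0,0,0.0005],[0,0,0],0.75]]}}

```text
time: 21.45
tool_pos: [496.4, 271.7, 119.3]
tcp_rot: [180.0, 0.0, 7.8]
ft_force: [-0.0, -0.6, -1.5]
finger_gap: 28.2
```

Ring bottom is at about 32. Nothing felt yet, so I continue.

Call:
{"name": "play_rows", "arguments": {"deltas": [[[0,0,0.0008],[0,0,0],0.75],[[0,0,0.0005],[0,0,0],0.75]]}}

```text
time: 21.7
tool_pos: [496.5, 271.7, 117.9]
tcp_rot: [180.0, 0.0, 7.8]
ft_force: [0.2, 0.1, -2.3]
finger_gap: 28.6
```

Call:
{"name": "play_rows", "arguments": {"deltas": [[[0,0,0.0008],[0,0,0],0.75],[[0,0,0.0005],[0,0,0],0.75]]}}

```text
time: 21.95
tool_pos: [496.5, 271.7, 116.5]
tcp_rot: [180.0, 0.0, 7.8]
ft_force: [0.1, -0.6, -1.7]
finger_gap: 28.4
```

Call:
{"name": "play_rows", "arguments": {"deltas": [[[0,0,0.0008],[0,0,0],0.75],[[0,0,0.0005],[0,0,0],0.75]]}}

```text
time: 22.2
tool_pos: [496.5, 271.7, 115.1]
tcp_rot: [180.0, 0.0, 7.8]
ft_force: [0.1, 0.2, -1.1]
finger_gap: 28.0
```

Call:
{"name": "play_rows", "arguments": {"deltas": [[[0,0,0.0008],[0,0,0],0.75],[[0,0,0.0005],[0,0,0],0.75]]}}

```text
time: 22.45
tool_pos: [496.6, 271.8, 114.0]
tcp_rot: [180.0, -0.0, 7.8]
ft_force: [-0.9, -0.5, 1.1]
finger_gap: 28.1
```

Call:
{"name": "play_rows", "arguments": {"deltas": [[[0,0,0.0005],[0,0,0],0.75]]}}

```text
time: 22.58
tool_pos: [496.6, 271.8, 113.6]
tcp_rot: [180.0, -0.0, 7.8]
ft_force: [-0.9, -0.5, 1.6]
finger_gap: 27.9
```

Call:
{"name": "play_rows", "arguments": {"deltas": [[[0,0,0.0005],[0,0,0],0.75]]}}

```text
time: 22.7
tool_pos: [496.7, 271.8, 113.4]
tcp_rot: [180.0, -0.0, 7.8]
ft_force: [-0.6, 0.1, 2.1]
finger_gap: 28.4
```

Call:
{"name": "play_rows", "arguments": {"deltas": [[[0,0,0.0005],[0,0,0],0.75]]}}

```text
time: 22.82
tool_pos: [496.7, 271.8, 113.0]
tcp_rot: [180.0, -0.0, 7.8]
ft_force: [-1.4, -0.9, 2.7]
finger_gap: 28.3
```

Call:
{"name": "play_rows", "arguments": {"deltas": [[[0,0,0.0006],[0,0,0],0.75]]}}

```text
time: 22.95
tool_pos: [496.9, 271.8, 112.8]
tcp_rot: [180.0, -0.1, 7.8]
ft_force: [-1.9, -0.7, 5.9]
finger_gap: 28.6
```

Call:
{"name": "play_rows", "arguments": {"deltas": [[[0,0,0.0006],[0,0,0],0.75]]}}

```text
time: 23.08
tool_pos: [497.0, 271.9, 112.8]
tcp_rot: [180.0, -0.1, 7.8]
ft_force: [-3.2, -1.6, 8.0]
finger_gap: 28.3
```

Call:
{"name": "play_rows", "arguments": {"deltas": [[[0,0,0],[0,0,0],0.66],[[0,0,0],[0,0,0],0.6],[[0,0,0],[0,0,0],0.54],[[0,0,0],[0,0,0],0.54],[[0,0,0],[0,0,0],0.54]]}}

```text
time: 23.7
tool_pos: [496.7, 271.7, 111.7]
tcp_rot: [180.0, -0.0, 7.8]
ft_force: [0.7, 1.4, -1.0]
finger_gap: 39.4
```

Call:
{"name": "play_rows", "arguments": {"deltas": [[[0,0,-0.003],[0,0,0],0.54],[[0,0,-0.005],[0,0,0],0.54],[[0,0,-0.005],[0,0,0],0.54],[[0,0,0],[0,0,0],0.54]]}}

```text
time: 24.2
tool_pos: [497.0, 271.9, 126.0]
tcp_rot: [180.0, -0.1, 7.8]
ft_force: [0.3, -0.5, -0.5]
finger_gap: 39.3
```

Call:
{"name": "play_rows", "arguments": {"deltas": [[[0,0,-0.01],[0,0,0],0.54],[[0,0,-0.012],[0,0,0],0.54],[[0,0,-0.012],[0,0,0],0.54],[[0,0,-0.012],[0,0,0],0.54],[[0,0,0],[0,0,0],0.54],[[0,0,0],[0,0,0],0.54]]}}

```text
time: 24.95
tool_pos: [497.5, 272.1, 176.5]
tcp_rot: [-180.0, -0.2, 7.8]
ft_force: [-0.5, -0.0, -2.5]
finger_gap: 39.8
```

```bash
python3 - <<'E'
from h import *
st()
s=eyes.snapshot("side")[:,:,::-1].copy(); cv2.imwrite("pics/s6.png",s)
cv2.imwrite("pics/m8.png",crop(s,287,203,20,600))
E
```

```text
t 24.95 tcp [497.5 272.1 176.5] rot [-179.98   -0.18    7.8 ] F [-0.48 -0.02 -2.51] gap 39.8
```

View pics/m8.png

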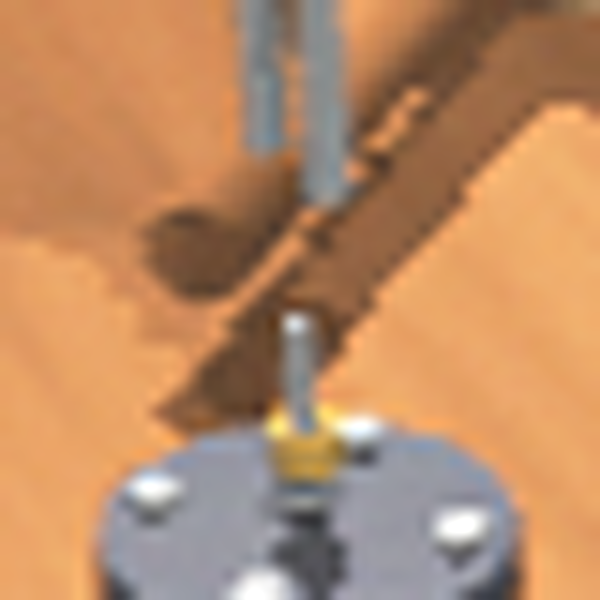

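The ring sits level on the collar around the pin, at about (305,445) in the crop, and the tongs are clear of it. Now I carry the tongs back to the rest.

```bash
python3 - <<'E'
from h import *
rows((501.9,-250,182),23.9,14,0.565)
E
```

```text
[[[-0.0047,0.037,-0.0004],[0.0,-0.0002,-0.0201],0.565],[[-0.0055,0.0369,-0.0004],[0.0,-0.0002,-0.0201],0.565],[[-0.0062,0.0368,-0.0004],[0.0,-0.0002,-0.0201],0.565],[[-0.007,0.0366,-0.0004],[0.0,-0.0002,-0.0201],0.565],[[-0.0077,0.0365,-0.0004],[0.0,-0.0002,-0.0201],0.565],[[-0.0084,0.0363,-0.0004],[0.0,-0.0002,-0.0201],0.565],[[-0.0092,0.0362,-0.0004],[0.0,-0.0002,-0.0201],0.565],[[-0.0099,0.036,-0.0004],[0.0,-0.0002,-0.0201],0.565],[[-0.0106,0.0358,-0.0004],[0.0,-0.0002,-0.0201],0.565],[[-0.0113,0.0355,-0.0004],[0.0,-0.0002,-0.0201],0.565],[[-0.012,0.0353,-0.0004],[0.0,-0.0002,-0.0201],0.565],[[-0.0127,0.0351,-0.0004],[0.0,-0.0002,-0.0201],0.565],[[-0.0134,0.0348,-0.0004],[0.0,-0.0002,-0.0201],0.565],[[-0.0141,0.0345,-0.0004],[0.0,-0.0002,-0.0201],0.565]]
```

Call:
{"name": "play_rows", "arguments": {"deltas": [[[-0.003,0.02,-0.008],[0,0,-0.01],0.565],[[-0.0055,0.037,-0.001],[0,0,-0.02],0.565],[[-0.006,0.037,0],[0,0,-0.02],0.565],[[-0.007,0.0366,0],[0,0,-0.02],0.565],[[-0.0077,0.0365,0],[0,0,-0.02],0.565],[[-0.0084,0.0363,0],[0,0,-0.02],0.565],[[-0.0092,0.0362,0],[0,0,-0.02],0.565],[[-0.01,0.036,0],[0,0,-0.02],0.565]], "force": 40}}

```text
time: 26.0
tool_pos: [494.7, -15.6, 180.6]
tcp_rot: [-179.9, 0.2, 17.0]
ft_force: [0.7, 0.1, -1.2]
finger_gap: 36.8
```

```bash
python3 - <<'E'
from h import *
st()
rows((501.9,-255,180),23.9,7,0.565)
E
```

```text
t 26.00 tcp [494.7 -15.6 180.6] rot [-179.93    0.21   16.97] F [ 0.7   0.07 -1.19] gap 36.8
[[[-0.009,0.033,0.0001],[-0.0002,0.0005,-0.0173],0.565],[[-0.0096,0.0328,0.0001],[-0.0002,0.0005,-0.0173],0.565],[[-0.0101,0.0327,0.0001],[-0.0002,0.0005,-0.0173],0.565],[[-0.0107,0.0325,0.0001],[-0.0002,0.0005,-0.0173],0.565],[[-0.0112,0.0323,0.0001],[-0.0002,0.0005,-0.0173],0.565],[[-0.0118,0.0321,0.0001],[-0.0002,0.0005,-0.0173],0.565],[[-0.0124,0.0319,0.0001],[-0.0002,0.0005,-0.0173],0.565]]
```

Call:
{"name": "play_rows", "arguments": {"deltas": [[[-0.009,0.033,0],[0,0.0005,-0.017],0.565],[[-0.0096,0.0328,0],[0,0.0005,-0.017],0.565],[[-0.01,0.0327,0],[0,0.0005,-0.017],0.565],[[-0.0107,0.0325,0],[0,0.0005,-0.017],0.565],[[-0.011,0.032,0],[0,0.0005,-0.017],0.565],[[-0.0115,0.03,0],[0,0.0005,-0.017],0.565],[[-0.007,0.018,0],[0,0.0005,-0.012],0.565]]}}

```text
time: 26.88
tool_pos: [498.0, -245.6, 175.7]
tcp_rot: [-179.6, 0.2, 23.6]
ft_force: [-0.2, 0.8, -1.1]
finger_gap: 37.2
```

Call:
{"name": "play_rows", "arguments": {"deltas": [[[0,0,0],[0,0,0],0.565],[[0,0,0],[0,0,0],0.565]]}}

```text
time: 27.12
tool_pos: [497.2, -246.1, 174.4]
tcp_rot: [-179.5, 0.3, 23.5]
ft_force: [0.8, -0.5, -1.6]
finger_gap: 37.5
```

```bash
python3 - <<'E'
from h import *
st()
rows((501.8,-258.5,162),23.9,2,0.565)
E
```

```text
t 27.12 tcp [ 497.2 -246.1  174.4] rot [-179.53    0.31   23.48] F [ 0.83 -0.54 -1.56] gap 37.5
[[[-0.0003,0.0067,0.0061],[-0.0041,0.0027,-0.0037],0.565],[[-0.0004,0.0066,0.0062],[-0.0041,0.0027,-0.0037],0.565]]
```

Call:
{"name": "play_rows", "arguments": {"deltas": [[[-0.0003,0.0065,0.004],[-0.004,0.0027,-0.0037],0.565],[[-0.0003,0.006,0.004],[-0.004,0.0027,-0.0037],0.565],[[0,0,0],[0,0,0],0.565],[[0,0,0],[0,0,0],0.565]]}}

```text
time: 27.62
tool_pos: [502.1, -256.4, 165.3]
tcp_rot: [-180.0, -0.0, 24.1]
ft_force: [-0.3, -0.4, -0.5]
finger_gap: 37.1
```

```bash
python3 - <<'E'
from h import *
st()
rows((501.8,-258.5,160),23.9,1,0.565)
s=eyes.snapshot("side")[:,:,::-1].copy(); cv2.imwrite("pics/s7.png",s)
cv2.imwrite("pics/m9.png",crop(s,367,290,30,600))
E
```

```text
t 27.62 tcp [ 502.1 -256.4  165.3] rot [-1.7997e+02 -1.0000e-02  2.4060e+01] F [-0.3  -0.36 -0.46] gap 37.1
[[[-0.0011,0.0018,0.0053],[-0.0004,-0.0002,0.0028],0.565]]
```

View pics/m9.png

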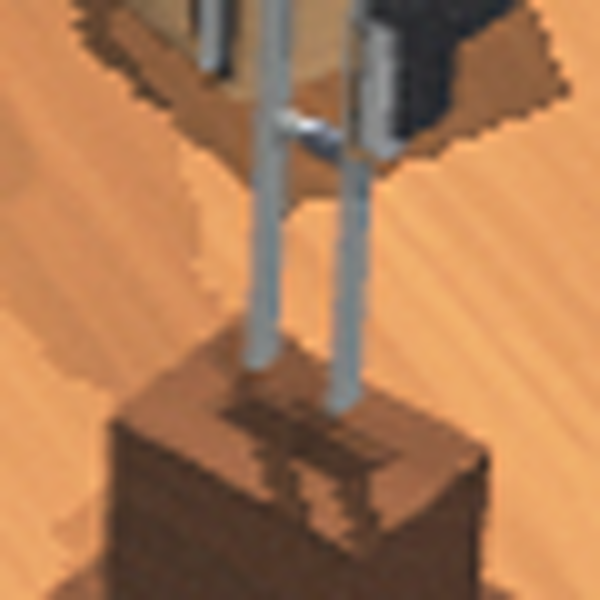

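The tips are just above the slot. In the crop they are at (262,362) and (343,408), and the slot centre is at about (310,437). I return to the recorded grasp pose and descend.

Call:
{"name": "play_rows", "arguments": {"deltas": [[[-0.0008,0.0018,0.003],[0,0,0.002],0.565],[[0,0,0],[0,0,0],0.565],[[0,0,0],[0,0,0],0.565]]}}

```text
time: 28.05
tool_pos: [502.2, -258.4, 162.3]
tcp_rot: [-180.0, -0.0, 23.9]
ft_force: [0.1, -0.8, -1.4]
finger_gap: 37.4
```

Call:
{"name": "play_rows", "arguments": {"deltas": [[[0,0,0.003],[0,0,0],0.565],[[0,0,0.003],[0,0,0],0.565],[[0,0,0],[0,0,0],0.565]]}}

```text
time: 28.42
tool_pos: [502.1, -258.4, 155.9]
tcp_rot: [-180.0, -0.0, 23.9]
ft_force: [-0.2, 0.0, 0.3]
finger_gap: 37.6
```

Call:
{"name": "play_rows", "arguments": {"deltas": [[[-0.0003,0,0.0015],[0,0,0],0.565],[[0,0,0],[0,0,0],0.565]]}}

```text
time: 28.68
tool_pos: [501.8, -258.5, 154.2]
tcp_rot: [-180.0, -0.0, 23.9]
ft_force: [0.7, 0.2, -1.6]
finger_gap: 37.2
```

Call:
{"name": "play_rows", "arguments": {"deltas": [[[0,0,0.0015],[0,0,0],0.565],[[0,0,0],[0,0,0],0.565]]}}

```text
time: 28.92
tool_pos: [501.9, -258.5, 152.7]
tcp_rot: [-180.0, -0.0, 23.9]
ft_force: [0.5, 0.3, -0.7]
finger_gap: 37.0
```

Call:
{"name": "play_rows", "arguments": {"deltas": [[[0,0,0.0015],[0,0,0],0.565],[[0,0,0],[0,0,0],0.565]]}}

```text
time: 29.18
tool_pos: [501.9, -258.6, 151.2]
tcp_rot: [-180.0, -0.0, 23.9]
ft_force: [0.2, -0.0, 0.1]
finger_gap: 37.5
```

Call:
{"name": "play_rows", "arguments": {"deltas": [[[0,0,0.0015],[0,0,0],0.565],[[0,0,0],[0,0,0],0.565]]}}

```text
time: 29.42
tool_pos: [501.9, -258.5, 149.6]
tcp_rot: [-180.0, -0.0, 23.9]
ft_force: [-0.5, 0.7, -0.9]
finger_gap: 37.1
```

Tips are in the slot with no force. Continuing down.

Call:
{"name": "play_rows", "arguments": {"deltas": [[[0,0,0.004],[0,0,0],0.565],[[0,0,0.004],[0,0,0],0.565],[[0,0,0.004],[0,0,0],0.565],[[0,0,0],[0,0,0],0.565]]}}

```text
time: 29.92
tool_pos: [501.7, -258.4, 136.4]
tcp_rot: [-180.0, -0.0, 23.9]
ft_force: [-0.2, -0.4, -1.5]
finger_gap: 37.2
```

Call:
{"name": "play_rows", "arguments": {"deltas": [[[0,0,0.005],[0,0,0],0.565],[[0,0,0.005],[0,0,0],0.565],[[0,0,0.005],[0,0,0],0.565],[[0,0,0],[0,0,0],0.565]]}}

```text
time: 30.42
tool_pos: [501.6, -258.3, 120.1]
tcp_rot: [-180.0, 0.0, 23.9]
ft_force: [-0.1, 0.1, -0.7]
finger_gap: 37.6
```

Call:
{"name": "play_rows", "arguments": {"deltas": [[[0,0,0.005],[0,0,0],0.565],[[0,0,0.005],[0,0,0],0.565],[[0,0,0.002],[0,0,0],0.565],[[0,0,0],[0,0,0],0.565]]}}

```text
time: 30.92
tool_pos: [501.7, -258.4, 107.3]
tcp_rot: [-180.0, -0.0, 23.9]
ft_force: [-1.2, 1.1, -0.4]
finger_gap: 37.1
```

Call:
{"name": "play_rows", "arguments": {"deltas": [[[0,0,0.004],[0,0,0],0.565],[[0,0,0.004],[0,0,0],0.565],[[0,0,0.0015],[0,0,0],0.565],[[0,0,0],[0,0,0],0.565]]}}

```text
time: 31.42
tool_pos: [501.8, -258.4, 97.3]
tcp_rot: [-180.0, -0.0, 23.9]
ft_force: [0.8, 0.1, -0.8]
finger_gap: 37.1
```

Call:
{"name": "play_rows", "arguments": {"deltas": [[[0,0,0.0012],[0,0,0],0.565],[[0,0,0],[0,0,0],0.565]]}}

```text
time: 31.68
tool_pos: [501.9, -258.5, 96.2]
tcp_rot: [-180.0, -0.0, 23.9]
ft_force: [-0.4, -0.4, -1.4]
finger_gap: 37.1
```

Call:
{"name": "play_rows", "arguments": {"deltas": [[[0,0,0.001],[0,0,0],0.565],[[0,0,0],[0,0,0],0.565]]}}

```text
time: 31.92
tool_pos: [502.0, -258.5, 95.3]
tcp_rot: [180.0, -0.0, 23.9]
ft_force: [-0.2, -0.3, -0.8]
finger_gap: 37.2
```

Call:
{"name": "play_rows", "arguments": {"deltas": [[[0,0,0.001],[0,0,0],0.565],[[0,0,0],[0,0,0],0.565]]}}

```text
time: 32.17
tool_pos: [502.0, -258.6, 94.3]
tcp_rot: [180.0, -0.0, 23.9]
ft_force: [-0.2, 0.4, -1.9]
finger_gap: 36.9
```

Call:
{"name": "play_rows", "arguments": {"deltas": [[[0,0,0.001],[0,0,0],0.565],[[0,0,0],[0,0,0],0.565]]}}

```text
time: 32.42
tool_pos: [502.0, -258.6, 93.2]
tcp_rot: [180.0, -0.0, 23.9]
ft_force: [-0.5, 0.1, -1.2]
finger_gap: 37.1
```

Call:
{"name": "play_rows", "arguments": {"deltas": [[[0,0,0.001],[0,0,0],0.565],[[0,0,0],[0,0,0],0.565]]}}

```text
time: 32.67
tool_pos: [502.0, -258.6, 92.1]
tcp_rot: [180.0, -0.0, 23.9]
ft_force: [0.1, -0.8, -0.9]
finger_gap: 37.0
```

Call:
{"name": "play_rows", "arguments": {"deltas": [[[0,0,0.001],[0,0,0],0.565],[[0,0,0],[0,0,0],0.565]]}}

```text
time: 32.92
tool_pos: [502.2, -258.7, 91.3]
tcp_rot: [180.0, -0.0, 23.9]
ft_force: [1.2, 0.1, -0.9]
finger_gap: 37.4
```

Call:
{"name": "play_rows", "arguments": {"deltas": [[[0,0,0.001],[0,0,0],0.565],[[0,0,0],[0,0,0],0.565]]}}

```text
time: 33.17
tool_pos: [502.8, -258.9, 91.2]
tcp_rot: [179.9, -0.1, 23.9]
ft_force: [-0.7, 0.1, -1.7]
finger_gap: 37.3
```

Call:
{"name": "play_rows", "arguments": {"deltas": [[[0,0,0.001],[0,0,0],0.565],[[0,0,0],[0,0,0],0.565]]}}

```text
time: 33.42
tool_pos: [503.3, -259.0, 91.0]
tcp_rot: [179.9, -0.1, 23.9]
ft_force: [0.3, -0.2, 0.3]
finger_gap: 37.3
```

Call:
{"name": "play_rows", "arguments": {"deltas": [[[0,0,0.001],[0,0,0],0.565],[[0,0,0],[0,0,0],0.565]]}}

```text
time: 33.67
tool_pos: [503.7, -259.0, 90.6]
tcp_rot: [179.9, -0.2, 23.9]
ft_force: [-1.0, 1.3, 1.3]
finger_gap: 37.6
```

Call:
{"name": "play_rows", "arguments": {"deltas": [[[0,0,0],[0,0,0],0.53],[[0,0,0],[0,0,0],0.48],[[0,0,0],[0,0,0],0.42],[[-0.001,0,0],[0,0,0],0.3],[[0,0,0],[0,0,0],0.0],[[0,0,0],[0,0,0],0.0],[[0,0,0],[0,0,0],0.0]]}}

```text
time: 34.55
tool_pos: [502.0, -259.4, 89.4]
tcp_rot: [179.9, -0.1, 23.9]
ft_force: [-0.3, -1.1, 0.4]
finger_gap: 85.2
```

```bash
python3 - <<'E'
from h import *
st()
s=eyes.snapshot("side")[:,:,::-1].copy(); cv2.imwrite("pics/s8.png",s)
a=cv2.imread("pics/s2.png"); b=cv2.imread("pics/side0.png")
# find blade top row compared with start
for nm,im in(("start",b),("2",a),("now",s)):
    d=im.astype(int); print(nm); 
    for v in range(270,284): print(v,(d[v,355:378,2]-d[v,355:378,0]))
E
```

```text
t 34.55 tcp [ 502.  -259.4   89.4] rot [ 1.7989e+02 -1.3000e-01  2.3940e+01] F [-0.3  -1.07  0.39] gap 85.2
start
270 [74 78 81 82 78 81 75 78 83 84 84 82 85 88 83 81 77 81 82 80 81 76 78]
271 [76 75 78 80 78 80 83 85 85 85 84 84 83 83 87 84 82 81 81 79 81 78 78]
272 [73 79 75 76 79 81 78 82 84 86 85 84 82 81 85 88 81 80 77 80 81 80 82]
273 [97 71 74 73 77 79 83 81 78 84 86 86 85 83 81 86 87 81 77 77 78 78 81]
274 [133  98  72  72  77  84  63  17  -5  34  85  84  86  82  80  81  89  89
  85  82  75  76  78]
275 [132 133 133  98  74  59  -2  -3  -6  54  84  86  85  84  85  80  80  88
  86  82  79  76  76]
276 [132 129 134 136 102  46   3  -1  -6  56  85  85  86  87  84  85  76  79
  86  84  81  73 132]
277 [132 132 132 134 136  76   3  -3  -5  48  83  84  85  84  85  83  83  79
  82  84  81 130 133]
278 [133 132 131 129 138  93  15  -3  -2   4  37  71  83  85  84  83  81 133
 137 139 137 132 131]
279 [129 131 132 130 137  96  18  -3  -1  -4  -5   0  34  72  79  82 142 139
 137  98 122 135 132]
280 [130 131 131 132 138  69   4  -4  28  24  -2  -6  -6   0  26  97 139 146
  68  -7   6 11
[... 2165 characters left out ...]
-6  -9]
277 [ -1 -10 136 135 135 102  13  -5  -3  28  73  83  83  87  86  88  87  85
  37  -5  -7  -3  -8]
278 [ -4 -11 136 133 132 139  48  -4  -1  13  49  79  83  85  82  83  84 138
 105  30 -11  -3  -6]
279 [ -6  -9 108 131 133 139  48  -5   0  -3  -8   9  49  75  81  81 141 139
 143  83 -10  -6  -2]
280 [ -3  21 113 122 131 140  50  -4  -4  -2  -8  -7  -8   8  51 105 140 143
 146  81  15  -2  -7]
281 [ -5  22 111 126 133 120  61  -6  -6  42  64  41   4 -11 -14 -22  15  64
  12  -6  -5  -7  -5]
282 [-10  48 114 126 108  80  81  -7  -7  86 134 142 126  66   3 -13 -13 -12
  -5  -1  -4   0  -1]
283 [ 19 108 123 110  86  69  18  -2  -7  82 126 131 135  99  24  -8 -12  -7
  -2   0  -8 135 135]
```

The tongs' top is at the same image row (274) as at the start, so the tips are right down. Now I withdraw.

Call:
{"name": "play_rows", "arguments": {"deltas": [[[0,0,-0.005],[0,0,0],0],[[0,0,-0.012],[0,0,0],0],[[0,0,-0.018],[0,0,0],0],[[0,0,-0.02],[0,0,0],0],[[0,0,-0.02],[0,0,0],0],[[0,0,-0.02],[0,0,0],0],[[0,0,-0.015],[0,0,0],0],[[0,0,-0.005],[0,0,0],0]]}}

```text
time: 35.6
tool_pos: [503.0, -260.0, 216.5]
tcp_rot: [179.6, -0.3, 24.0]
ft_force: [-0.3, -0.1, 0.4]
finger_gap: 85.2
```

Call:
{"name": "play_rows", "arguments": {"deltas": [[[-0.02,0,-0.01],[0,0,0],0],[[-0.03,0,0],[0,0,0],0],[[-0.03,0,0],[0,0,0],0],[[-0.02,0,0],[0,0,0],0],[[0,0,0],[0,0,0],0],[[0,0,0],[0,0,0],0]]}}

```text
time: 36.35
tool_pos: [409.1, -300.9, 225.7]
tcp_rot: [179.7, -0.3, 24.0]
ft_force: [0.4, -0.3, 0.2]
finger_gap: 85.5
```

```bash
python3 - <<'E'
from h import *
st()
s=eyes.snapshot("side")[:,:,::-1].copy();t=eyes.snapshot("top")[:,:,::-1].copy()
cv2.imwrite("pics/s9.png",s);cv2.imwrite("pics/t9.png",t)
m=np.vstack([np.hstack([crop(s,367,295,32,300),crop(s,288,212,24,300)]),np.hstack([crop(t,430,223,32,300),crop(t,205,230,24,300)])])
cv2.imwrite("pics/m10.png",m)
E
```

```text
t 36.35 tcp [ 409.1 -300.9  225.7] rot [179.66  -0.34  23.99] F [ 0.35 -0.33  0.21] gap 85.5
```

The picture limit is reached, so I check numerically against the start images and then hand in.

```bash
python3 - <<'E'
from h import *
a=cv2.imread("pics/side0.png");b=cv2.imread("pics/s9.png");p=cv2.imread("pics/s6.png")
def d(x,y,n,r0,c0,r1,c1): print(n,"mean diff %.1f"%np.abs(x[r0:r1,c0:c1].astype(int)-y[r0:r1,c0:c1]).mean())
d(a,b,"tongs",272,350,340,392); d(p,b,"pivot vs after release",202,270,232,306)
for n,q in dict(figure=(190,354,228,374),stone=(266,402,302,470),jar=(355,382,402,412),mallet=(158,272,204,326),chisel=(224,246,266,272),gouge=(290,288,342,318),offcut=(256,275,284,308),blank=(228,343,268,392)).items(): d(a,b,n,*q)
im=b.astype(int); 
for v in range(272,277): print(v,(im[v,355:378,2]-im[v,355:378,0]))
y=(b[...,2].astype(int)-b[...,0])[205:216,281:295]; print(y)
E
```

```text
tongs mean diff 4.4
pivot vs after release mean diff 3.0
figure mean diff 28.5
stone mean diff 3.1
jar mean diff 2.6
mallet mean diff 9.9
chisel mean diff 14.4
gouge mean diff 9.8
offcut mean diff 13.6
blank mean diff 44.3
272 [-1 -2 -3 -5 -8 31 74 86 86 87 86 86 85 81 86 87 84 81 80 84 83 81 82]
273 [-6 -3 -4 -6 30 77 87 84 79 86 89 88 86 81 82 88 87 83 79 78 80 81 83]
274 [-9 -8  8 44 77 85 86 42 -2 14 68 85 86 88 84 84 89 91 85 79 79 76 79]
275 [ 56  61 125 105  76  84  50   0  -5  15  72  88  88  85  87  82  81  90
  86  84  80  77  77]
276 [136 137 136 136 102  81  13  -4  -5  30  73  88  88  85  86  89  78  80
  90  86  82  78 132]
[[122  76  72  81  67   6  22  72  79 132 134 131 131 131]
 [ 75  74  80  82  69   6   7  59  82 131 131 131 128 133]
 [ 72  79  79  82  68   7   7  58 136 133 131 130 129 127]
 [ 77  78  80  82  67   7   5 123 134 132 132 132 132 130]
 [ 74  73  76  79  82   6  20 123 137 132 134 133 133 132]
 [ 79  78  78  77 142  40  -1 134 140 103  90 125 138 136]
 [ 61  37  31  50 133  65 -18 104  65  -6 -11   8  60 103]
 [-20 -15 -18  -5  83 120 125 127  87   4  -2 -13 -18 -20]
 [-13 -11 -13  -2  61 102 104 107  76  11  -8 -14 -13 -13]
 [-13 -12 -12 -13  33  95 109 115  35  -9 -15 -12 -12 -12]
 [-13 -12 -12 -12 -12  -8 -14  -6 -10 -11 -11 -11 -11 -11]]
```

```bash
python3 - <<'E'
from h import *
a=cv2.imread("pics/top0.png").astype(int);b=cv2.imread("pics/t9.png").astype(int)
for n,(r0,c0,r1,c1) in dict(figure=(122,232,156,262),mallet=(136,78,228,172),blank=(146,296,198,342),chisel=(272,198,290,290),gouge=(272,348,292,438),offcut=(250,294,282,334),stone=(108,362,162,432)).items(): print(n,round(np.abs(a-b)[r0:r1,c0:c1].mean(),1))
print(r.hand_in())
E
```

```text
figure 2.0
mallet 2.0
blank 2.1
chisel 14.5
gouge 18.0
offcut 17.9
stone 2.1
the job is handed in; nothing more can be done
None
```

The brass spacer is on the pivot pin, seated on the stop collar. The tongs are back in their rest, and the job was handed in at about 36 s of the 64 s allowed.

- **Spacer out of the mortise:** I took the tongs from the rest, squeezed them onto the spacer and drew it out. No side contact with the blank was felt.
- **Pressing onto the collar:** the spacer met the washer with its underside about 27 mm above the bench, roughly 15 mm above the pivot base. The force rose softly to about 4 N, then climbed with no further travel to about 9 N, so the washer was solid. I released it there.
- **Tongs returned:** I lowered them into the slot until the tips met the floor, then opened the gripper and backed away.

**Last checks:**
- The spacer showed in the side view sitting level around the pin, and the final picture there agreed with that.
- The top of the tongs was at the same picture row as at the start, so the tips are right down. They stand about 0.5 pixel (1–1.5 mm) sideways of where they began.
- Figure, mallet, blank and stone matched the starting top picture, and the jar matched in the side picture.

**Not clean:**
- **Finger opening:** it read about 4 mm less than expected with the tongs shut on the spacer. The pictures showed the spacer was held.
- **Tongs slip:** the tongs floor came about 2 mm lower than predicted, so they had probably slipped slightly in the gripper while pressing.
- **Unconfirmed items:** chisel, gouge and offcut differed from the starting pictures. I put that down to the arm and its shadow and did not confirm it; no move went near them.
- **Final look by eye:** I had reached the picture limit, so the last comparison was by numbers only.

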